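# Put the bathroom shelf back in order

### The arm

A 6-joint arm with a two-finger parallel gripper is mounted at the origin on the work surface. World frame = base frame: x ahead of the robot, y to its left, z up, the work surface at z = 0. Lengths are in mm, angles in degrees, forces in N, time in s.
With the tool pointing down it reaches from about 300 to 850 mm from the base axis. Payload 4.2 kg.
Tool frame: the origin (TCP) lies on the centre line of the jaws, within the pads' length; the fingertips stand 14 mm ahead of it and the grasp point (between the pads) lies 5 mm behind it; z points along the fingers, y is the direction in which the jaws open and shut (so a half turn about z gives the same grasp; the last joint's range is limited). The gripper opens to 91 mm and grips with 3 to 60 N. Pads are 32 mm wide; open, the fingers measure 118 mm over their backs; the gripper's body (76 mm by 178 mm) begins 60 mm behind the grasp point.
Start: joints at [70.245, 18.312, 89.639, -0, 72.044, -1.146], TCP at [183.496, 544.95, 227.976] pointing down, gripper open.
Joint ranges: [-177.97, 177.97], [-48.28, 115.42], [12.27, 149.76], [-77.06, 257.06], [2.81, 150.46], [-146.56, 146.56]. Speed limits (degrees/s): [147.25, 147.25, 180, 180, 180, 180].

### API

Orientations are given as [roll, pitch, yaw] about the fixed x, y, z axes, in that order (R = Rz(yaw) Ry(pitch) Rx(roll)).
In Python, from workcell import env gives the robot as it stands.
- The arm moves only by the tool play_rows, never from a script. Its argument "increments" is a list of rows, each a list of 5 numbers: the shift along the world's x, y, z in mm, then the turn about the world's z in degrees, then the closure, from 0 (fully open) to 1 (shut). In form: [[x, y, z, yaw, fingers], ...]. A call has 1 to 20 rows; each row shifts and turns the commanded pose from where the row before left it; what a row does not reach is not made up. A row lasts 1/8 s, in which the tool goes at most 62.5 mm and 10.7 degrees, less where a joint would pass 70% of its speed; a pose out of reach is approached as far as the arm can. A call is refused whole if a number of a shift passes 62.5 or a number of a turn 10.7, either way. A call with a gripper value outside its range is refused whole. The fingers move at their own pace and stop on an object; "newtons" is the grip in N (left out, the last holds). Time passes only in rows, so rows that do not move let the fingers close. It gives the time, the measured TCP pose, the force and the opening at its end, in the units of the state.
- env.state(): the state, without advancing time (a new reading comes with each control period).
- env.grab_frame(name): name is "scene" or "top"; returns the picture (420x560x3 uint8, red, green, blue); there is no depth.
- env.calibration(name): a dict with "fx", "fy", "cx", "cy" (pixels), "R" (3x3) and "t" (3): a world point X has camera coordinates R X + t. Camera axes: x right, y down, z forward; pixel columns grow to the right and rows downward; lengths in mm; the calibration is good to about 2 mm. A picture is of the moment at which its call begins. calibration takes no time and is no camera call.
- env.job_done(): hands the job in, once; it reports no verdict.
The state is a dict: "time_s": time; "qpos": joint angles; "qvel": joint speeds; "effort": joint torques, N m; "ee_pos": TCP position; "ee_rot": TCP orientation; "force": force on the tool from outside, world axes, zero at the start; "torque": the same for the moment, N m; "gripper_width": finger opening in mm.
Only numpy, scipy, OpenCV 4.12 (cv2) and the standard library are available. Lean on these libraries where they do the work, as an engineer would, in place of code of your own. Each camera call takes 0.05 s, during which the arm holds its last target.

### The job

Put the washed things back on the glass shelf: set the steel grid onto the soap dish, then lay the soap flat on the middle of the grid, lengthwise. Lay the wooden comb flat on the middle of the shut toothbrush case, lengthwise along it, and stand the larger of the two cosmetic jars about midway between the soap dish and the case, in line with them, touching neither. Leave the case, the small jar, the tumbler and the bottle where they stand.

Things in the scene. Friction and masses are not known exactly. Their poses are not given: they have to be found in the camera images.
- grid_mid (a point): Loose steel soap grid, flat bars 66 (own x) by 118 mm (own y), 5 mm thick, on four feet 8 mm long; starts on the counter (z = 0). Point: middle of the bar plate, 10.5 mm above the feet's ends; own z up. Grip across the 66 mm. Sits on the dish's rim, feet inside with about 5 mm play, long sides overhanging 5 mm each; its middle is then 24.5 mm above the dish's underside.
- soap_mid (a point): Loose bar of cream-coloured soap, hard, a rounded block 50 mm (own x) by 80 mm (own y) by 24 mm tall. Starts on the counter. The point is its centre, 12 mm above its underside; own z is up. On the grid its centre is 14.5 mm above the grid's middle.
- comb_mid (a point): Loose flat wooden comb 38 mm (own x) by 140 mm (own y, its length), 7 mm thick, teeth towards own +x. Starts lying on the counter. The point is its centre, 3.5 mm above its underside; own z is up.
- jar_mid (a point): The larger cosmetic jar, loose: round, white with a black screw lid, 60 mm in diameter, 42 mm tall. Starts on the counter. The point is its centre, 21 mm above its underside; own z is up.
- dish: Stainless soap dish, an open tray fixed to the shelf: 56 (own x) by 120 mm (own y), 22 mm tall, walls 3 mm, own y roughly along the shelf. It may be left or right of the case. Origin: centre of its underside, on the shelf's top; own z up.
- case: Pink plastic toothbrush case with a hinged lid, shut, lying loose on the shelf: 52 mm (own x) by 200 mm (own y), flat top 28 mm above its underside, about 0.18 kg, own y roughly along the shelf. Origin: centre of its underside; own z is up. It stays where it is.
- shelf: Fixed glass shelf on steel brackets, 160 mm deep (own x, away from the robot) by 800 mm long (own y), top 35 mm above the counter, glass 12 mm thick. Origin: on the counter (z = 0) below its middle; axes parallel to the world's. Dish, case, tumbler and bottle stand on it; the jar goes there too, near the middle of its depth.
- small_jar: Smaller cosmetic jar of the same make, 38 mm in diameter, 32 mm tall, standing on the counter among the things. Not to be moved. Origin: centre of its underside.
- tumbler: Ceramic tumbler, rim diameter 64 mm, 85 mm tall, standing near one end of the shelf. Not to be moved. Origin: centre of its underside.
- bottle: White lotion bottle, 40 mm in diameter, 120 mm tall, standing near one end of the shelf. Not to be moved. Origin: centre of its underside.

How it is judged (in metres and radians):
At the end, for the whole second after the job is handed in: At rest: grid level on dish rim (10 mm, 0.2 rad); soap flat on grid (15 mm, 0.3 rad); comb flat on case, along it (15 mm, 0.25 rad); larger jar upright on shelf between dish and case, about 8 mm or more clear of each, within 35 mm of the middle of the shelf depth (horizontal distance between grid_mid and dish below 0.01 m and z of grid_mid in the frame of dish between 0.021 and 0.028 m and angle between grid_mid's own z axis and vertical below 0.08 rad and angle between the y axis of grid_mid and the y axis of dish, either way round below 0.2 rad and horizontal distance between soap_mid and grid_mid below 0.015 m and z of soap_mid in the frame of grid_mid between 0.0115 and 0.018 m and angle between each of soap_mid, comb_mid's own z axis and vertical below 0.12 rad and angle between the y axis of soap_mid and the y axis of grid_mid, either way round below 0.3 rad and horizontal distance between comb_mid and case below 0.015 m and z of comb_mid in the frame of case between 0.028 and 0.036 m and angle between the y axis of comb_mid and the y axis of case, either way round below 0.25 rad and ((y of dish in the frame of case above 0 m and y of jar_mid in the frame of case above 0.138 m and y of jar_mid in the frame of dish below -0.098 m) or (y of dish in the frame of case below -0 m and y of jar_mid in the frame of case below -0.138 m and y of jar_mid in the frame of dish above 0.098 m)) and x of jar_mid in the frame of shelf between -0.035 and 0.035 m and z of jar_mid in the frame of shelf between 0.052 and 0.06 m and angle between jar_mid's own z axis and vertical below 0.1 rad and linear speed of each of grid, soap, comb, jar, case below 0.01 m/s); the robot touches nothing.
It fails at once if the toothbrush case is shifted by more than 20 mm or tipped (distance of case from where it was at the start of the episode above 0.02 m or angle between case's own z axis and vertical above 0.4 rad).
It fails at once if the small jar is shifted by more than 20 mm or tipped (distance of small_jar from where it was at the start of the episode above 0.02 m or angle between small_jar's own z axis and vertical above 0.4 rad).
It fails at once if the tumbler is shifted by more than 20 mm or tipped (distance of tumbler from where it was at the start of the episode above 0.02 m or angle between tumbler's own z axis and vertical above 0.4 rad).
It fails at once if the bottle is shifted by more than 20 mm or tipped (distance of bottle from where it was at the start of the episode above 0.02 m or angle between bottle's own z axis and vertical above 0.4 rad).
It also fails if it takes over 106 s, if anything falls off the work surface, if the arm or the gripper's body presses on something with over 40 N, if the wrist force passes 120 N, or if a joint passes its speed limit or range.

## Working session

There is one attempt and no reset: what is moved stays moved. The work goes in short steps, Python scripts to look and compute and a tool call to move; the robot and the scene stay as the last step left them, time stands still between calls to the robot, and variables do not carry over. Pictures are saved under pics/ and viewed, and the job is handed in when it is done.

Besides the shell and the picture viewer there is one more tool, called after ">>>" as a command line: name --pt "numbers of a row" for each row, then --argument value for the rest. play_rows: Moves the arm, as the interface text tells. Its arguments: {"type":"object","properties":{"increments":{"type":"array"},"newtons":{"type":"number"}},"required":["increments"]}

```bash
ls; mkdir -p pics; python3 - <<'E'
from workcell import env
import cv2
print(env.state())
for n in("scene","top"):
    im=env.grab_frame(n); cv2.imwrite(f"pics/{n}0.png",im[:,:,::-1]); c=env.calibration(n); print(n,c)
E
```

```text
pics
{'time_s': 0.0, 'qpos': array([ 7.02444938e+01,  1.83524692e+01,  8.97068803e+01, -1.12538465e-03,
        7.20435245e+01, -1.14647943e+00]), 'qvel': array([-0.06135582,  0.01591603, -0.08325235, -0.00285473, -0.04743948,
        0.01983745]), 'effort': array([-6.34901662e-04, -4.12461913e+01, -2.31970274e+01,  7.25970813e-02,
        4.58347437e-02, -1.82303966e-04]), 'ee_pos': array([183.33465983, 544.48023275, 227.10874499]), 'ee_rot': array([-1.79897125e+02, -9.88625005e-04,  1.61391320e+02]), 'force': array([-0.68707238,  0.19205389,  0.16729638]), 'torque': array([-0.04332437,  0.01945629, -0.00081055]), 'gripper_width': 91.3626627143963}
scene {'fx': 387.75680681713897, 'fy': 387.75680681713897, 'cx': 278.47823290561786, 'cy': 206.00488684241336, 'R': array([[-0.82928094,  0.55862739, -0.01511787],
       [ 0.40683807,  0.58496187, -0.70164264],
       [-0.38311343, -0.58800939, -0.71236862]]), 't': array([ 468.59304406, -194.47431904, 1142.67253756])}
top {'fx': 467.5381972254475, 'fy': 467.5381972254475, 'cx': 272.4111313142041, 'cy': 210.54609664613974, 'R': array([[-3.82642173e-04, -9.99894022e-01,  1.45532871e-02],
       [-9.84750813e-01, -2.15507380e-03, -1.73957442e-01],
       [ 1.73970370e-01, -1.43979247e-02, -9.84645627e-01]]), 't': array([   4.79533662,  565.03297012, 1111.97904542])}
```

View pics/scene0.png

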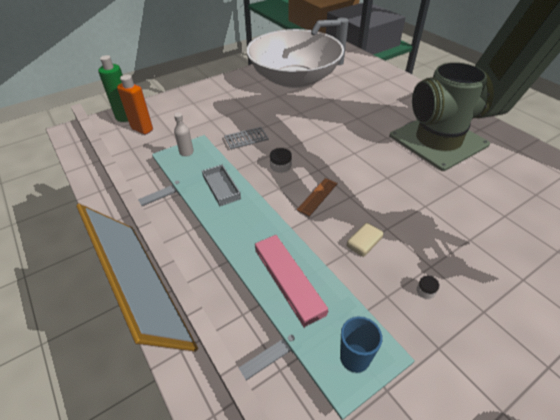

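View pics/top0.png

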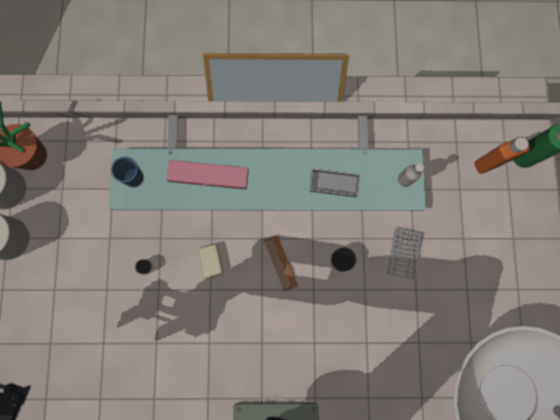

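The scene view has the grid at (246,138), jar (281,158), comb (317,197), soap (366,238), small jar (429,287), dish (222,185), case (290,278), tumbler (360,343) and bottle (184,138). The top view shows the same things: grid (405,252), jar (343,259), comb (281,263), soap (210,261), dish (334,183), case (207,174). I'll zoom in before masking.

```bash
python3 - <<'E'
import cv2
a=cv2.imread("pics/top0.png")[140:300,100:440]; cv2.imwrite("pics/topz.png",cv2.resize(a,None,fx=2.35,fy=2.35,interpolation=cv2.INTER_CUBIC))
a=cv2.imread("pics/scene0.png")[110:320,150:450]; cv2.imwrite("pics/scz.png",cv2.resize(a,None,fx=2.6,fy=2.6,interpolation=cv2.INTER_CUBIC))
E
```

```text
(no output)
```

View pics/topz.png

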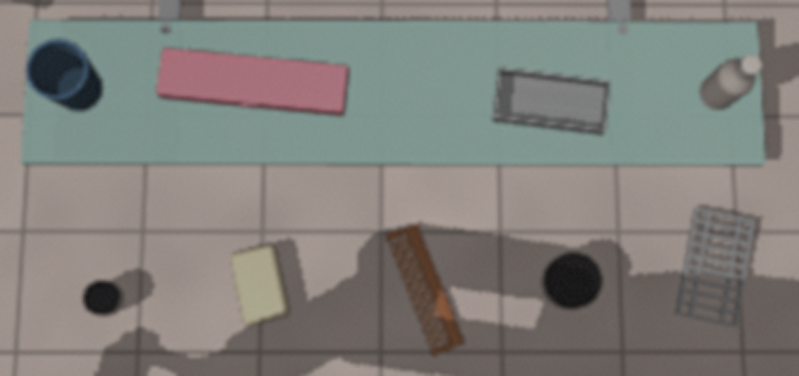

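View pics/scz.png

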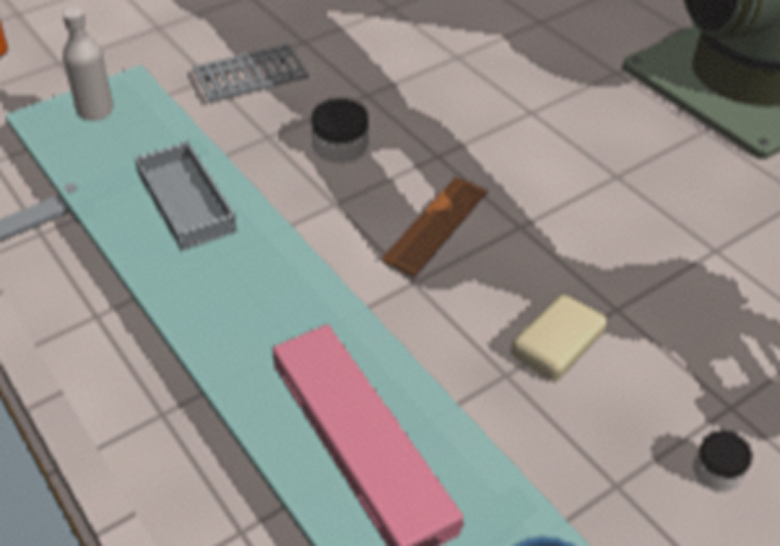

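```bash
cat > h.py <<'E'
import numpy as np,cv2
from workcell import env
C={n:env.calibration(n) for n in("scene","top")}
def ray(n,uv):
    c=C[n];R=np.array(c["R"]);t=np.array(c["t"])
    d=R.T@np.array([(uv[0]-c["cx"])/c["fx"],(uv[1]-c["cy"])/c["fy"],1]);return -R.T@t,d
def onz(n,uv,z):
    o,d=ray(n,uv);return o+d*(z-o[2])/d[2]
def tri(a,b):
    o1,d1=ray("scene",a);o2,d2=ray("top",b)
    A=np.stack([d1,-d2],1);s=np.linalg.lstsq(A,o2-o1,rcond=None)[0]
    p,q=o1+d1*s[0],o2+d2*s[1];return (p+q)/2,np.linalg.norm(p-q)
def proj(n,X):
    c=C[n];p=np.array(c["R"])@np.array(X)+np.array(c["t"]);return p[0]/p[2]*c["fx"]+c["cx"],p[1]/p[2]*c["fy"]+c["cy"]
def blob(im,f,box):
    hsv=cv2.cvtColor(im,cv2.COLOR_BGR2HSV).astype(int);m=f(hsv[...,0],hsv[...,1],hsv[...,2],im.astype(int)).astype(np.uint8)
    k=np.zeros_like(m);u0,v0,u1,v1=box;k[v0:v1,u0:u1]=1;m*=k
    m=cv2.morphologyEx(m,cv2.MORPH_CLOSE,np.ones((3,3)))
    cs,_=cv2.findContours(m,cv2.RETR_EXTERNAL,cv2.CHAIN_APPROX_NONE);c=max(cs,key=cv2.contourArea);return m,c
F=dict(case=lambda h,s,v,i:((h>160))&(s>70),
 soap=lambda h,s,v,i:(h>20)&(h<40)&(s>45)&(v>110),
 comb=lambda h,s,v,i:(h<16)&(s>95),
 lid=lambda h,s,v,i:(v<45))
B=dict(case=((160,150,260,195),(240,225,340,330)),soap=((190,235,230,285),(335,215,395,260)),comb=((255,225,305,300),(290,170,345,225)),lid=((325,240,365,280),(262,140,300,175)),sml=((130,255,160,280),(410,270,445,300)))
E
python3 - <<'E'
from h import *
T=cv2.imread("pics/top0.png");S=cv2.imread("pics/scene0.png")
Zt=dict(case=63,soap=24,comb=7,lid=42,sml=32)
for k in B:
    f=F.get(k,F["lid"])
    for n,im,b in(("top",T,B[k][0]),("scene",S,B[k][1])):
        m,c=blob(im,f,b)
        X=np.array([onz(n,p[0],Zt[k])[:2] for p in c],np.float32)
        r=cv2.minAreaRect(X);(cx,cy)=cv2.minEnclosingCircle(X)[0]
        mo=cv2.moments(c);print(k,n,cv2.contourArea(c),np.round([mo['m10']/mo['m00'],mo['m01']/mo['m00']],1),"rect",np.round(r[0],1),np.round(r[1],1),round(r[2],1),np.round(cv2.boxPoints(r),0).tolist())
E
```

```text
case top 1494.5 [207.1 174.2] rect [654.1 167.6] [195.8  51.9] 84.5 [[619.0, 73.0], [670.0, 68.0], [689.0, 263.0], [638.0, 268.0]]
case scene 2479.0 [291.2 280.6] rect [660.6 177.1] [206.1  55.1] 84.3 [[623.0, 77.0], [678.0, 72.0], [698.0, 277.0], [643.0, 282.0]]
soap top 103.5 [210.3 253. ] rect [443.5 161.1] [74.7 45.6] 13.3 [[402.0, 175.0], [412.0, 130.0], [485.0, 147.0], [475.0, 192.0]]
soap scene 551.0 [365.7 237.9] rect [449.1 169.6] [84.3 49.6] 13.8 [[402.0, 184.0], [414.0, 135.0], [496.0, 156.0], [484.0, 204.0]]
comb top 292.0 [283.7 261.9] rect [439.5 -16.1] [137.6  34.7] 21.2 [[369.0, -25.0], [382.0, -57.0], [510.0, -7.0], [497.0, 25.0]]
comb scene 509.0 [316.5 196.6] rect [441.  -10.6] [139.3  37.1] 21.5 [[369.0, -19.0], [383.0, -53.0], [513.0, -2.0], [499.0, 32.0]]
lid top 385.5 [343.2 259.1] rect [ 445.8 -168.5] [54.3 54.4] 88.7 [[418.0, -195.0], [472.0, -196.0], [474.0, -142.0], [419.0, -141.0]]
lid scene 234.5 [280.4 156.2] rect [ 452.  -157.5] [64.1 51.1] 54.9 [[413.0, -169.0], [454.0, -198.0], [491.0, -146.0], [450.0, -117.0]]
sml top 124.5 [143.1 266.3] rect [428.  323.8] [33.3 29.9] 76.1 [[410.0, 311.0], [439.0, 304.0], [447.0, 336.0], [417.0, 344.0]]
sml scene 204.5 [428.4 284.4] rect [433.3 331. ] [37. 32.] 40.1 [[409.0, 331.0], [429.0, 307.0], [458.0, 331.0], [437.0, 355.0]]
```

```bash
python3 - <<'E'
from h import *
for n in C: print(n,-C[n]["R"].T@C[n]["t"])
print("tcp in top",proj("top",[183.3,544.5,227.1]),proj("top",[183.3,544.5,213]))
T=cv2.imread("pics/top0.png");S=cv2.imread("pics/scene0.png")
def z(im,b,f,name):
    u0,v0,u1,v1=b;cv2.imwrite(name,cv2.resize(im[v0:v1,u0:u1],None,fx=f,fy=f,interpolation=cv2.INTER_CUBIC))
z(T,(155,145,265,205),7,"pics/a1.png");z(T,(300,160,430,290),4.6,"pics/a2.png")
z(S,(240,225,340,330),5.6,"pics/a3.png");z(S,(190,120,300,215),6,"pics/a4.png")
E
```

```text
scene [905.48802933 523.89333653 684.63671424]
top [ 362.96710569   22.02270677 1193.12720638]
tcp in top (np.float64(-2.456211889826079), np.float64(386.7405997034465)) (np.float64(1.5599683189290658), np.float64(385.33779150013123))
```

View pics/a1.png

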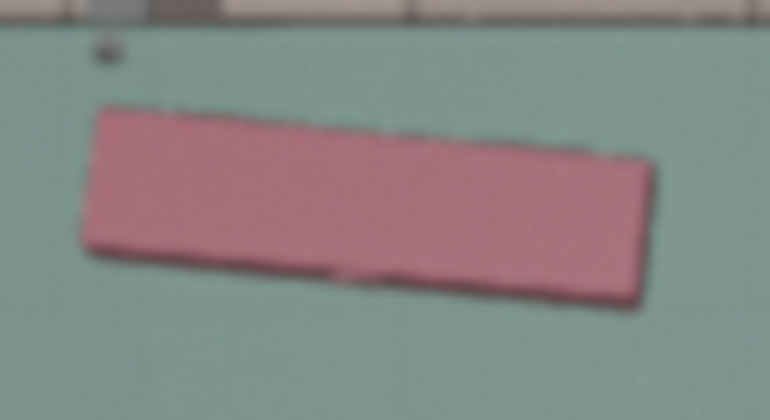

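View pics/a2.png

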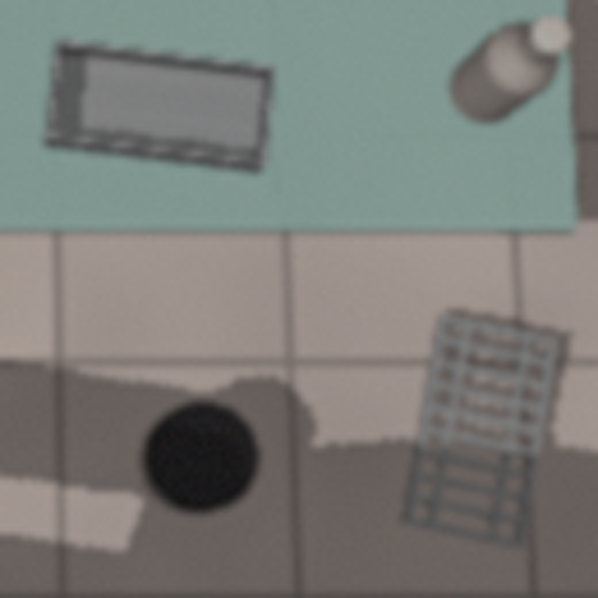

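View pics/a3.png

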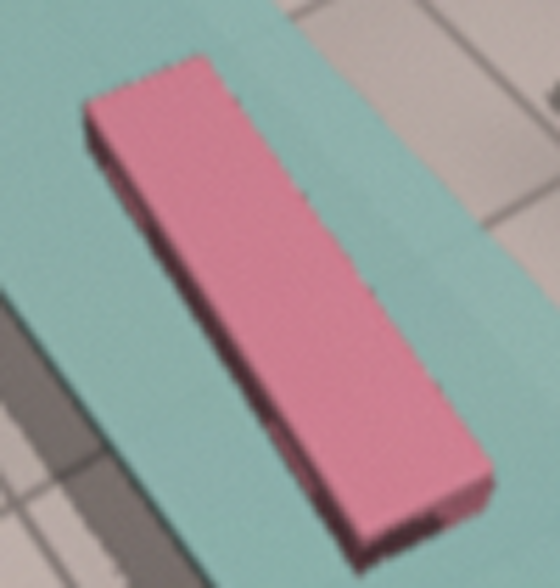

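View pics/a4.png

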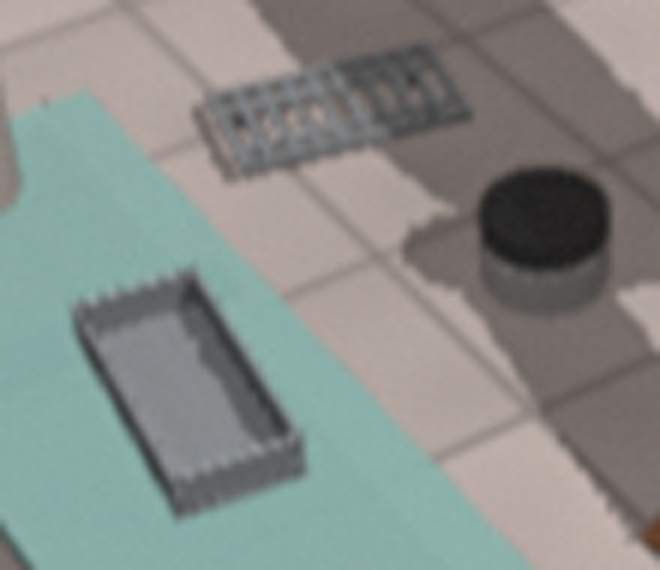

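```bash
cat >> h.py <<'E'
def fit(name,tp,to,tf,sp,so,sf,zc):
    tp=(np.array(tp)+.5)/tf-.5+to;sp=(np.array(sp)+.5)/sf-.5+so
    P=[tri(s,t) for s,t in zip(sp,tp)];X=np.array([p[0] for p in P])
    print(name,"tri",np.round(X,1).tolist(),"gap",np.round([p[1] for p in P],1))
    for l,Y in(("tri",X),("top",np.array([onz("top",u,zc) for u in tp])),("scene",np.array([onz("scene",u,zc) for u in sp]))):
        c=Y.mean(0);l1=(Y[0]+Y[1]-Y[2]-Y[3])/2;l2=(Y[0]+Y[3]-Y[1]-Y[2])/2
        a=[np.degrees(np.arctan2(v[1],v[0])) for v in(l1,l2)]
        print("  ",l,"c",np.round(c,1),"len",np.round([np.linalg.norm(l1[:2]),np.linalg.norm(l2[:2])],1),"dir",np.round(a,1))
E
python3 - <<'E'
from h import *
# order far-left, far-right, near-right, near-left ; l1=x dir, l2=y dir
fit("case",[(100,108),(655,160),(636,298),(85,246)],(155,145),7,[(362,538),(86,104),(205,57),(492,470)],(240,225),5.6,63)
fit("dish",[(60,44),(270,72),(263,156),(49,131)],(300,160),4.6,[(178,487),(75,312),(190,270),(300,440)],(190,120),6,57)
fit("grid",[(443,310),(567,335),(520,545),(405,520)],(300,160),4.6,[(232,178),(205,102),(427,44),(470,115)],(190,120),6,13)
T=cv2.imread("pics/top0.png");S=cv2.imread("pics/scene0.png")
def z(im,b,f,name):
    u0,v0,u1,v1=b;cv2.imwrite(name,cv2.resize(im[v0:v1,u0:u1],None,fx=f,fy=f,interpolation=cv2.INTER_CUBIC))
z(T,(190,230,310,300),6.5,"pics/b1.png");z(S,(290,170,400,260),6.5,"pics/b2.png");z(S,(255,60,440,300),2.4,"pics/b3.png")
E
```

```text
case tri [[690.3, 265.8, 58.5], [671.0, 67.5, 59.0], [621.2, 73.5, 58.0], [640.5, 269.5, 55.9]] gap [3.  4.5 3.2 2.3]
   tri c [655.8 169.1  57.9] len [ 50.  198.1] dir [-5.6 84.4]
   top c [655.7 167.3  63. ] len [ 50.7 197.2] dir [-5.5 84.7]
   scene c [656.7 173.1  63. ] len [ 48.6 196.8] dir [-6.3 84.1]
dish tri [[669.5, -95.1, 49.9], [655.2, -211.1, 50.9], [605.7, -203.7, 55.7], [619.3, -87.6, 53.9]] gap [4.2 0.9 4.3 5.3]
   tri c [ 637.4 -149.4   52.6] len [ 50.4 116.8] dir [-8.5 83.1]
   top c [ 637.8 -149.9   57. ] len [ 48.1 116. ] dir [-7.2 82.9]
   scene c [ 638.  -143.2   57. ] len [ 52.2 118.3] dir [-4.  83.3]
grid tri [[530.1, -313.3, 3.2], [513.1, -380.0, 3.0], [398.7, -346.9, 10.3], [412.5, -285.0, 8.3]] gap [1.7 9.1 3.6 3.3]
   tri c [ 463.6 -331.3    6.2] len [120.   66.1] dir [-14.8  76.5]
   top c [ 464.7 -330.7   13. ] len [119.3  66.9] dir [-14.2  78.2]
   scene c [ 466.4 -320.7   13. ] len [120.2  65.2] dir [-10.4  74.8]
```

View pics/b1.png

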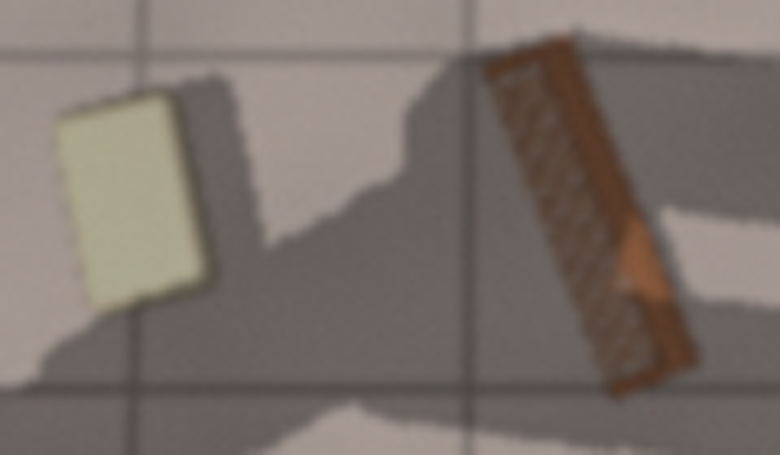

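View pics/b2.png

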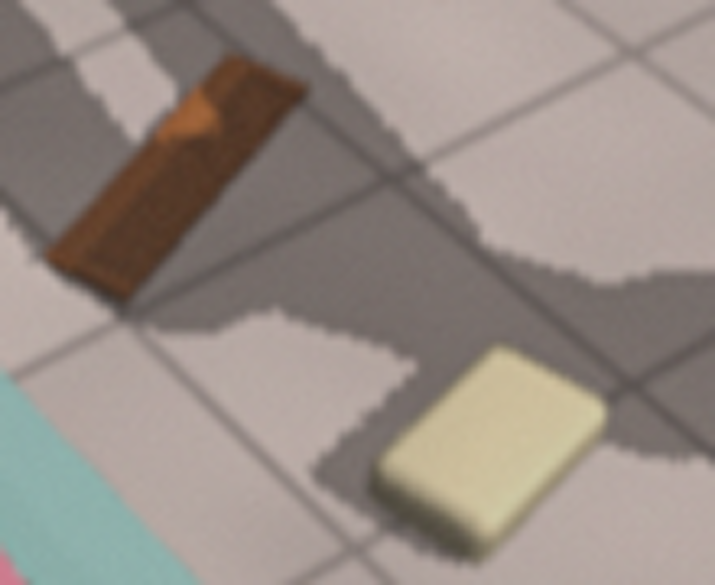

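```bash
python3 - <<'E'
from h import *
fit("comb",[(485,70),(572,35),(698,362),(615,397)],(190,230),6.5,[(122,302),(48,256),(236,58),(306,90)],(290,170),6.5,7)
fit("soap",[(55,112),(172,90),(208,275),(95,312)],(190,230),6.5,[(480,548),(374,472),(500,343),(606,405)],(290,170),6.5,18)
# jar lid: ellipse centres
T=cv2.imread("pics/top0.png");S=cv2.imread("pics/scene0.png")
m,c=blob(T,lambda h,s,v,i:v<60,B["lid"][0]);et=cv2.fitEllipse(c);print(et,onz("top",et[0],42))
# scene lid top ellipse by hand a4: left 480,right 610,top 167, bottom of top face ~ 272-? 
for k in[("shelf",)]:
    pass
top=[(112,149),(421,149),(424.5,210),(109,210)]
print([np.round(onz("top",u,35),1).tolist() for u in top])
E
```

```text
comb tri [[496.1, 26.0, -2.3], [508.2, -7.1, 1.9], [380.3, -54.9, 2.2], [367.8, -23.6, 1.1]] gap [1.1 4.5 6.3 3.8]
   tri c [438.1 -14.9   0.7] len [137.1  34.5] dir [ 20.8 110.9]
   top c [439.  -16.1   7. ] len [135.9  35.8] dir [ 21.3 112.3]
   scene c [441.1  -8.5   7. ] len [137.9  34.2] dir [ 20.7 106.3]
soap tri [[476.8, 193.7, 14.2], [484.9, 149.0, 14.6], [413.4, 133.2, 20.6], [400.5, 175.1, 18.2]] gap [3.8 5.1 4.9 1.9]
   tri c [443.9 162.8  16.9] len [75.9 44.6] dir [ 13.1 103.6]
   top c [445.1 161.1  18. ] len [75.6 45.4] dir [ 12.4 104.4]
   scene c [443.2 164.7  18. ] len [79.5 44.1] dir [ 14.8 101.4]
((343.1957092285156, 259.0356750488281), (22.397520065307617, 23.997478485107422), 80.98131561279297) [ 445.55669145 -168.97646057   42.        ]
[[726.8, 416.1, 35.0], [730.2, -379.6, 35.0], [569.8, -379.5, 35.0], [568.1, 414.2, 35.0]]
```

```bash
python3 - <<'E'
from h import *
T=cv2.imread("pics/top0.png");S=cv2.imread("pics/scene0.png")
# shelf glass by color, line fits
f=lambda h,s,v,i:(h>70)&(h<100)&(s>20)
for n,im,b in(("top",T,(100,140,440,225)),("scene",S,(140,130,420,415))):
    m,c=blob(im,f,b); X=np.array([onz(n,p[0],35)[:2] for p in c],np.float32); r=cv2.minAreaRect(X);print(n,r)
    q=cv2.approxPolyDP(cv2.convexHull(c),4,True)[:,0];print(q.tolist(),[np.round(onz(n,p,35)[:2],1).tolist() for p in q])
E
```

```text
top ((651.11572265625, 16.9395751953125), (159.20236206054688, 796.6866455078125), 0.12823371589183807)
[[113, 149], [420, 149], [425, 206], [110, 209]] [[726.8, 413.5], [730.2, -377.0], [580.1, -381.4], [570.6, 411.9]]
scene ((651.9264526367188, 21.71441650390625), (798.9378051757812, 161.33680725097656), 89.95185852050781)
[[153, 153], [204, 135], [413, 362], [350, 413], [338, 414]] [[724.5, -377.7], [571.9, -373.4], [576.0, 420.7], [715.4, 420.9], [731.5, 411.7]]
```

>>> play_rows --pt "20 -55 0 0 0" --pt "20 -58 0 0 0" --pt "20 -58 0 0 0" --pt "20 -58 0 0 0" --pt "20 -58 0 0 0" --pt "20 -58 0 0 0" --pt "20 -58 0 0 0" --pt "20 -58 0 0 0" --pt "20 -58 0 0 0" --pt "20 -58 0 0 0" --pt "20 -58 0 0 0" --pt "20 -58 0 0 0" --pt "20 -55 -20 0 0" --pt "20 -35 -40 0 0" --pt "0 0 -40 0 0" --pt "0 0 0 0 0" --pt "0 0 0 0 0"

```text
time_s: 2.22
ee_pos: [464.1, -238.1, 129.2]
ee_rot: [-180.0, 0.1, 161.4]
force: [0.3, 0.2, 0.4]
gripper_width: 91.3
```

```bash
python3 - <<'E'
from h import *
s=env.state();print(s["time_s"],s["ee_pos"],s["ee_rot"],s["force"])
for n in("scene","top"):
    im=env.grab_frame(n)[:,:,::-1].copy(); cv2.imwrite(f"pics/{n}1.png",im)
    p=np.array(s["ee_pos"]);print(n,proj(n,p),proj(n,p-[0,0,14]))
    u,v=[int(x) for x in proj(n,p-[0,0,14])]
    cr=im[max(0,v-50):v+50,max(0,u-65):u+65];print(max(0,u-65),max(0,v-50));cv2.imwrite(f"pics/{n}1z.png",cv2.resize(cr,None,fx=6,fy=6,interpolation=cv2.INTER_CUBIC))
E
```

```text
2.225 [ 464.073678   -238.08369708  129.15379368] [-1.79989900e+02  9.11728547e-02  1.61415031e+02] [0.31265782 0.18420813 0.36209109]
scene (np.float64(258.87466119879343), np.float64(115.82505600720931)) (np.float64(259.14604037792685), np.float64(120.42821704390904))
194 70
top (np.float64(379.3730261582003), np.float64(248.19589940296694)) (np.float64(377.9232697850837), np.float64(248.76818004233044))
312 198
```

View pics/scene1z.png

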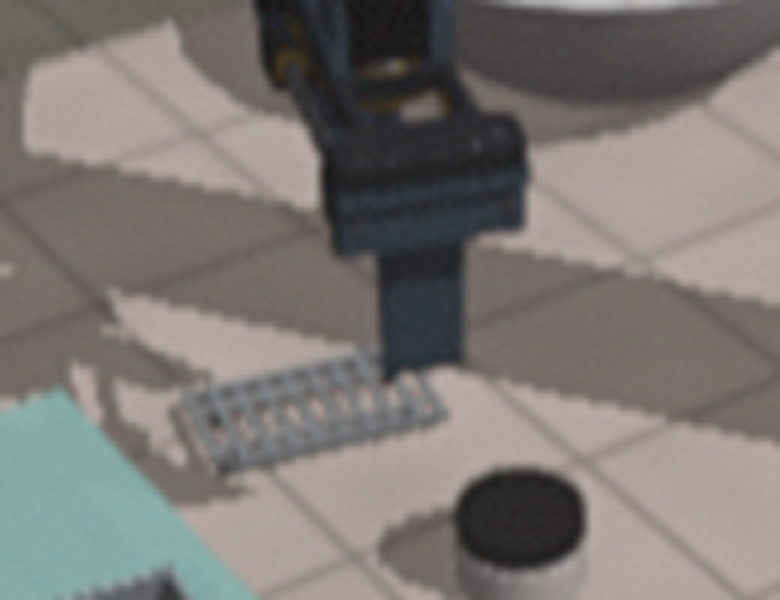

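View pics/top1z.png

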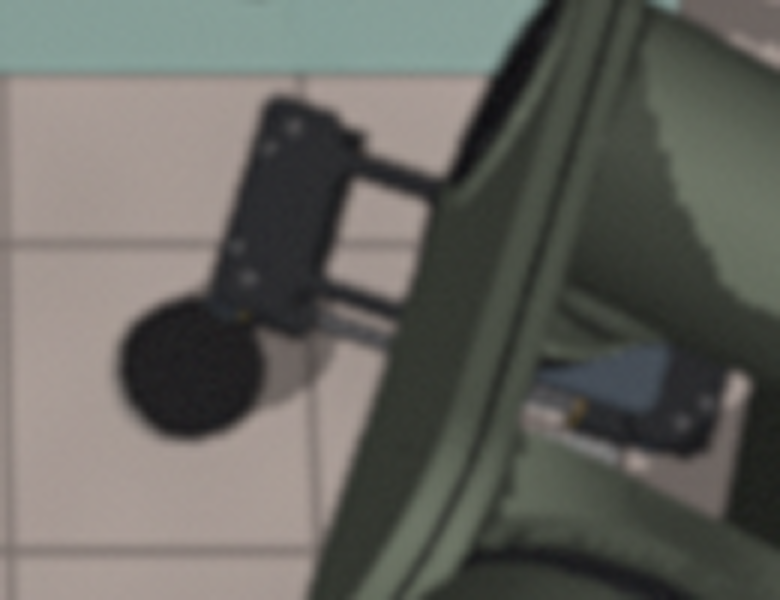

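```bash
python3 - <<'E'
from h import *
for X in[(467.7,-177.1,115.2),(498.1,-187.3,115.2)]: print(proj("scene",X))
print("seen",[( (a+.5)/6-.5+194,(b+.5)/6-.5+70) for a,b in[(463,362),(385,380)]])
for a,b in[(463,362),(385,380)]: print(onz("scene",((a+.5)/6-.5+194,(b+.5)/6-.5+70),115.2))
E
```

```text
(np.float64(270.6346113797645), np.float64(131.79391282479673))
(np.float64(258.3588792085224), np.float64(133.89912043015642))
seen [(270.75, 129.91666666666666), (257.75, 132.91666666666666)]
[ 462.91709372 -183.88287826  115.2       ]
[ 497.09990378 -191.83070429  115.2       ]
```

```bash
python3 - <<'E'
from h import *
T=cv2.imread("pics/top0.png");S=cv2.imread("pics/scene0.png")
cv2.imwrite("pics/c1.png",cv2.resize(T[380:420,215:335],None,fx=6.5,fy=6.5,interpolation=cv2.INTER_CUBIC))
cv2.imwrite("pics/c2.png",cv2.resize(S[90:175,380:500],None,fx=6.5,fy=6.5,interpolation=cv2.INTER_CUBIC))
E
```

```text
(no output)
```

View pics/c1.png

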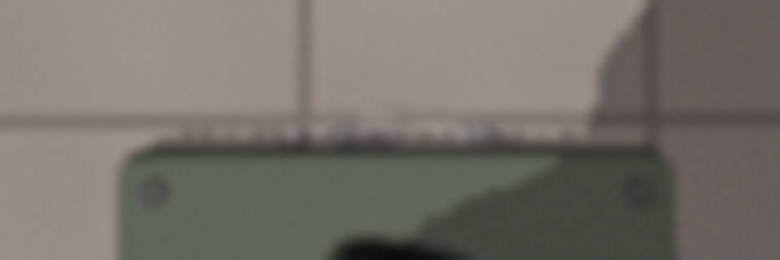

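View pics/c2.png

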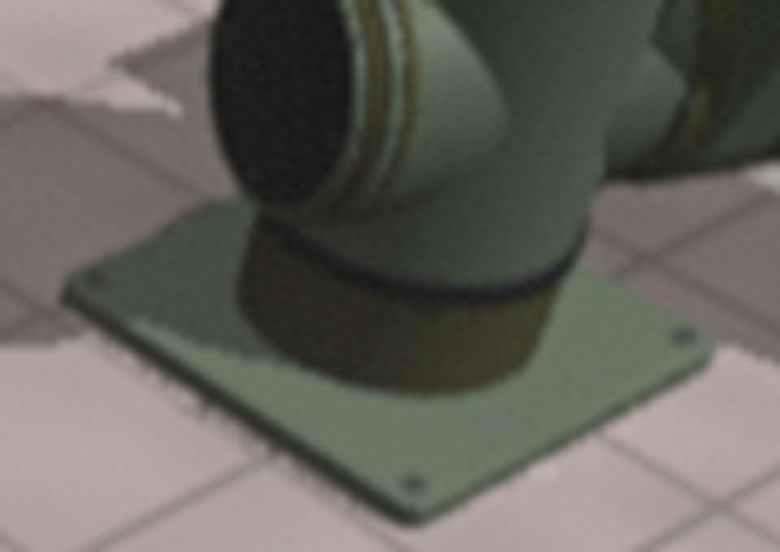

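```bash
python3 - <<'E'
from h import *
g=lambda a,o:((a[0]+.5)/6.5-.5+o[0],(a[1]+.5)/6.5-.5+o[1])
for z in(10,15,20):
    print(z,"top",[np.round(onz("top",g(a,(215,380)),z)[:2],1).tolist() for a in[(640,189),(152,192)]],"scene",[np.round(onz("scene",g(a,(380,90)),z)[:2],1).tolist() for a in[(95,278),(413,484),(684,334)]])
for a,b in(((95,278),(640,189)),((413,484),(152,192))): print(tri(g(a,(380,90)),g(b,(215,380))))
E
```

```text
10 top [[90.6, -92.4], [90.3, 87.2]] scene [[87.2, -91.6], [87.7, 89.3], [-93.7, 88.6]]
15 top [[91.8, -91.9], [91.4, 86.9]] scene [[93.3, -87.0], [93.8, 92.5], [-86.2, 91.8]]
20 top [[92.9, -91.4], [92.6, 86.6]] scene [[99.3, -82.5], [99.8, 95.7], [-78.8, 95.1]]
(array([ 90.07590932, -91.15277127,  11.54850652]), np.float64(2.7823626351271886))
(array([89.38236887, 88.44039209, 10.36690321]), np.float64(3.1354535035556395))
```

>>> play_rows --pt "1 -45 0 4.6 0" --pt "0 -44 -30 0 0" --pt "0 0 -40 0 0" --pt "0 0 0 0 0" --pt "0 0 0 0 0" --newtons 20

```text
time_s: 2.95
ee_pos: [465.7, -327.3, 60.1]
ee_rot: [-179.9, 0.2, 166.0]
force: [0.5, -0.2, -0.5]
gripper_width: 91.2
```

```bash
python3 - <<'E'
from h import *
s=env.state();print(s["time_s"],s["ee_pos"],s["ee_rot"],s["force"])
im=env.grab_frame("scene")[:,:,::-1];cv2.imwrite("pics/d1.png",cv2.resize(im[70:180,180:320],None,fx=5.6,fy=5.4,interpolation=cv2.INTER_CUBIC))
im=env.grab_frame("top")[:,:,::-1];cv2.imwrite("pics/d1t.png",cv2.resize(im[190:300,340:480],None,fx=5.6,fy=5.4,interpolation=cv2.INTER_CUBIC))
E
```

```text
2.95 [ 465.67663172 -327.28441764   60.06238771] [-1.79933300e+02  1.77528131e-01  1.66040295e+02] [ 0.52109003 -0.17158155 -0.49270783]
```

View pics/d1.png

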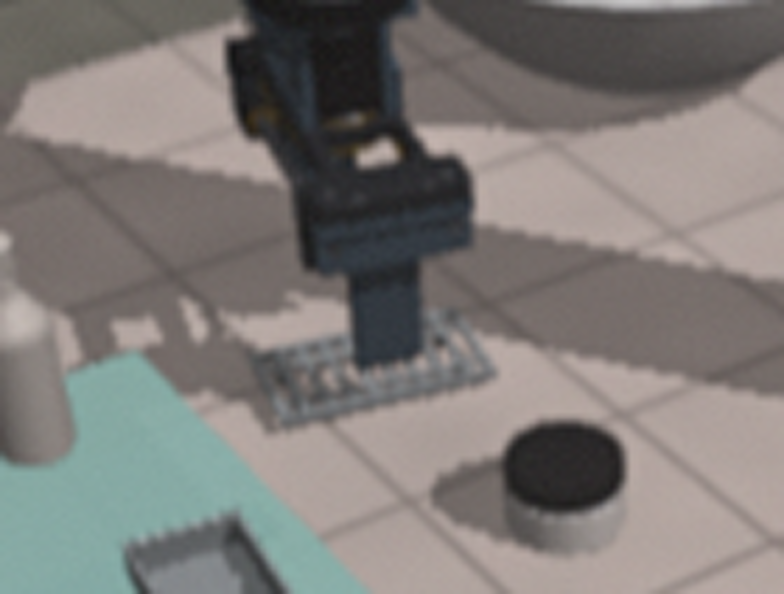

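View pics/d1t.png

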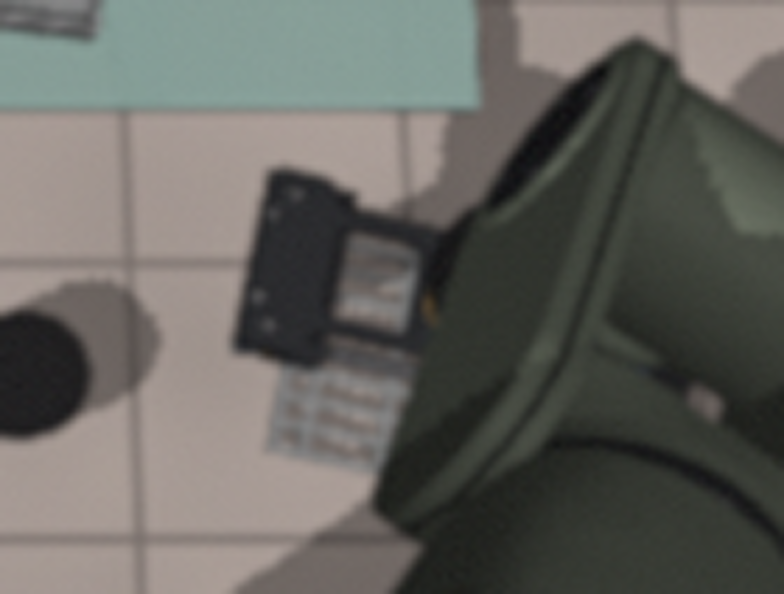

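The scene view shows the fingers over the middle of the grid, which is at zoomed (375,370). I'll go down and grip.

>>> play_rows --pt "0 0 -25 0 0" --pt "0 0 -15 0 0" --pt "0 0 -4 0 0" --pt "0 0 0 0 0" --pt "0 0 0 0 0.3" --pt "0 0 0 0 0.5" --pt "0 0 0 0 0.7" --pt "0 0 0 0 0.7" --pt "0 0 0 0 0.7" --pt "0 0 0 0 0.7" --newtons 20

```text
time_s: 4.3
ee_pos: [464.7, -327.2, 14.3]
ee_rot: [-180.0, 0.0, 166.0]
force: [-0.1, 0.6, 4.2]
gripper_width: 65.8
```

>>> play_rows --pt "0 0 10 0 0.7" --pt "0 0 25 0 0.7" --pt "0 0 40 0 0.7" --pt "0 0 40 0 0.7" --pt "0 0 0 0 0.7" --pt "0 0 0 0 0.7"

```text
time_s: 5.05
ee_pos: [463.7, -326.5, 128.2]
ee_rot: [180.0, -0.1, 166.0]
force: [-0.2, 0.6, -1.6]
gripper_width: 66.0
```

```bash
cat >> h.py <<'E'
def snap(n,box,name):
    s=env.state();u0,v0,u1,v1=box
    im=env.grab_frame(n)[:,:,::-1].copy();cv2.imwrite("pics/full_"+name,im);f=min(790/(u1-u0),590/(v1-v0));print(name,"f",f,"off",(u0,v0),"t",s["time_s"],np.round(s["ee_pos"],1),np.round(s["ee_rot"],1),np.round(s["gripper_width"],1))
    cv2.imwrite("pics/"+name,cv2.resize(im[v0:v1,u0:u1],None,fx=f,fy=f,interpolation=cv2.INTER_CUBIC))
E
python3 -c "
from h import *
snap('scene',(200,70,320,160),'e1.png')"
```

```text
e1.png f 6.555555555555555 off (200, 70) t 5.05 [ 463.7 -326.5  128.2] [ 1.80e+02 -1.00e-01  1.66e+02] 66.0
```

View pics/e1.png

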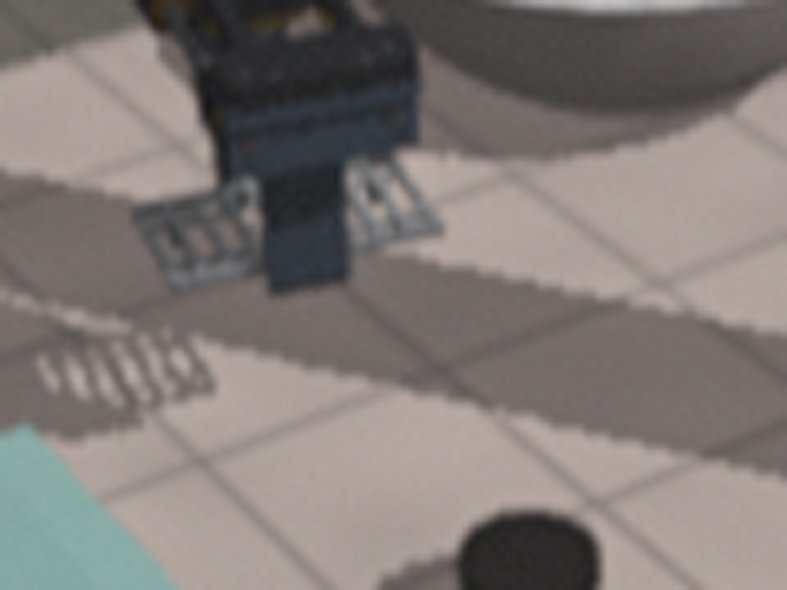

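>>> play_rows --pt "0 35 5 -9.2 0.7" --pt "10 35 0 -9.2 0.7" --pt "20 35 0 -9.2 0.7" --pt "25 30 0 -9.2 0.7" --pt "25 20 0 -9.2 0.7" --pt "25 15 0 -9.2 0.7" --pt "25 10 0 -9.2 0.7" --pt "25 0 0 -9.2 0.7" --pt "19 0 -10 -9.4 0.7" --pt "0 0 -20 0 0.7" --pt "0 0 0 0 0.7" --pt "0 0 0 0 0.7"

```text
time_s: 6.6
ee_pos: [638.2, -147.0, 103.5]
ee_rot: [-179.9, -0.0, 83.0]
force: [-0.2, -0.1, -0.4]
gripper_width: 65.9
```

```bash
python3 -c "
from h import *
snap('scene',(170,100,290,220),'e2.png')
snap('top',(290,140,390,220),'e2t.png')"
```

```text
e2.png f 4.916666666666667 off (170, 100) t 6.6 [ 638.2 -147.   103.5] [-179.9   -0.    83. ] 65.9
e2t.png f 7.375 off (290, 140) t 6.65 [ 638.5 -147.1  104.1] [180.   0.  83.] 66.1
```

View pics/e2.png

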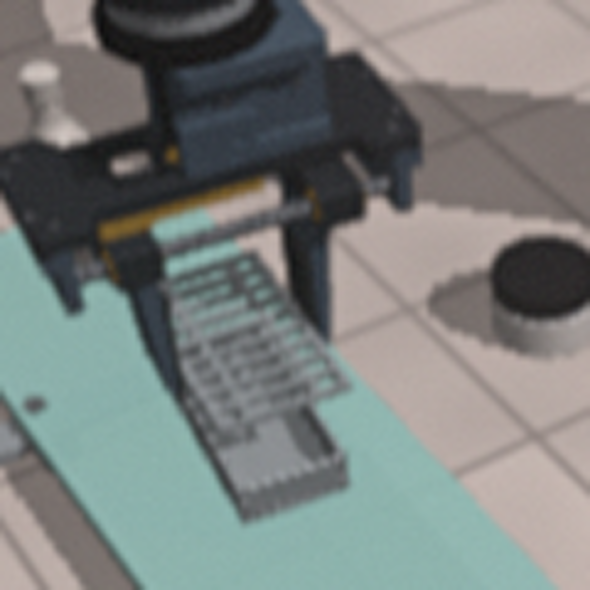

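View pics/e2t.png

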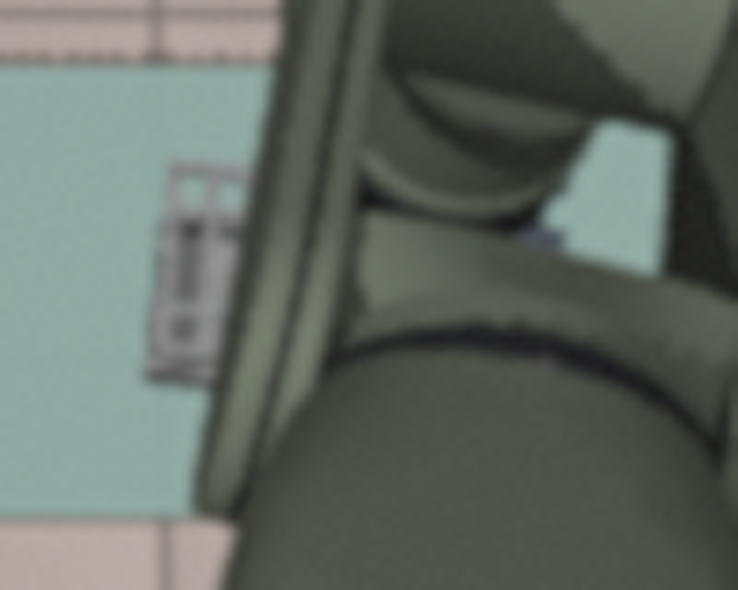

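```bash
python3 - <<'E'
from h import *
g=lambda a,f,o:((a[0]+.5)/f-.5+o[0],(a[1]+.5)/f-.5+o[1])
for z in (98,102.5):
  G=[onz("top",g(a,7.375,(290,140)),z) for a in[(172,160),(147,380)]];print("grid top",z,np.round(G,1).tolist(),np.mean(G,0))
  G=[onz("scene",g(a,4.9167,(170,100)),z) for a in[(238,437),(350,388)]];print("grid scene",z,np.round(G,1).tolist(),np.mean(G,0))
D=[onz("top",g(a,4.6,(300,160)),57) for a in[(60,44),(49,131)]];print("dish top",np.mean(D,0))
D=[onz("scene",g(a,6,(190,120)),57) for a in[(178,487),(300,440)]];print("dish scene",np.round(D,1).tolist(),np.mean(D,0))
E
```

```text
grid top 98 [[678.1, -92.3, 98.0], [604.0, -83.0, 98.0]] [641.0962025  -87.65086439  98.        ]
grid scene 98 [[670.1, -82.9, 98.0], [611.5, -82.8, 98.0]] [640.79281198 -82.83451533  98.        ]
grid top 102.5 [[676.8, -91.8, 102.5], [603.1, -82.6, 102.5]] [639.95333897 -87.20020344 102.5       ]
grid scene 102.5 [[671.9, -78.2, 102.5], [613.7, -78.2, 102.5]] [642.82324828 -78.1803993  102.5       ]
dish top [645.06702823 -92.30294878  57.        ]
dish scene [[670.8, -86.5, 57.0], [619.0, -82.4, 57.0]] [644.89724933 -84.42650733  57.        ]
```

```bash
python3 - <<'E'
import cv2,numpy as np
a=cv2.imread("pics/top0.png")[155:200,305:340];b=cv2.imread("pics/full_e2t.png")[155:200,305:340]
r=lambda x:cv2.resize(x,None,fx=11,fy=11,interpolation=cv2.INTER_NEAREST)
cv2.imwrite("pics/f1.png",np.hstack([r(a),r(b)]))
a=cv2.imread("pics/scene0.png")[160:215,195:245];b=cv2.imread("pics/full_e2.png")[145:200,195:245]
r=lambda x:cv2.resize(x,None,fx=7.8,fy=7.8,interpolation=cv2.INTER_NEAREST)
cv2.imwrite("pics/f2.png",np.hstack([r(a),r(b)]))
E
```

```text
(no output)
```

View pics/f1.png

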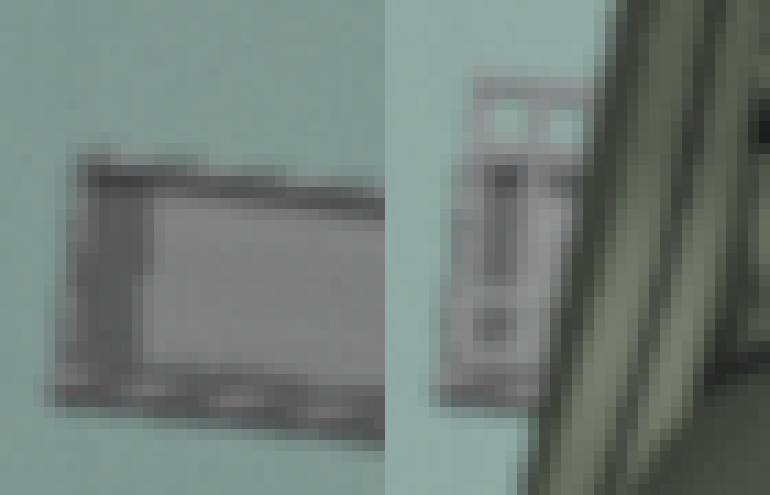

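View pics/f2.png

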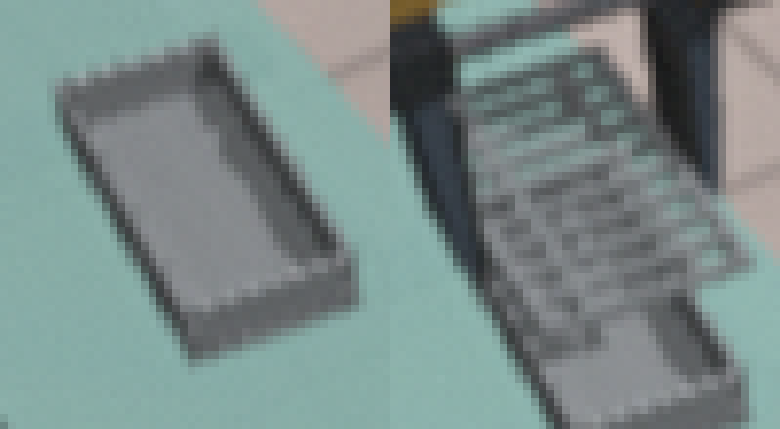

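```bash
python3 - <<'E'
from h import *
print("top grid FL",onz("top",(312.2,161.6),102.5),"dish FL",onz("top",(311.3,168.1),57))
a=np.radians(83);Y=np.array([np.cos(a),np.sin(a)]);X=np.array([np.sin(a),-np.cos(a)])
for n,p,z in(("top",(312.2,161.6),102.5),): print("grid c",onz(n,p,z)[:2]-33*X-59*Y)
print("dish c from FL",onz("top",(311.3,168.1),57)[:2]-28*X-60*Y)
P=[onz("scene",p,57)[:2] for p in[(219.1,199.9),(201.9,171),(222,164.6),(240,192.2)]];print("dish scene",np.round(P,1).tolist(),np.mean(P,0))
for z in(98,100,102.5):
  G=[onz("scene",p,z)[:2] for p in[(214.4,188.7),(241.3,178.1)]];print(z,np.round(G,1).tolist(),np.mean(G,0)-59*Y)
E
```

```text
top grid FL [675.99881535 -90.1436059  102.5       ] dish FL [672.16023305 -92.30293111  57.        ]
grid c [ 636.05450108 -144.68214052]
dish c from FL [ 637.0567802  -148.44335859]
dish scene [[669.8, -89.2], [656.7, -205.8], [603.4, -199.2], [617.0, -84.0]] [ 636.70611725 -144.53652159]
98 [[677.1, -86.8], [609.8, -83.4]] [ 636.23673735 -143.67485035]
100 [[677.8, -84.8], [610.8, -81.3]] [ 637.13017274 -141.59858083]
102.5 [[678.8, -82.2], [612.1, -78.7]] [ 638.24696698 -139.00324393]
```

>>> play_rows --pt "0 -3 -15 0 0.7" --pt "0 0 -13 0 0.7" --pt "0 0 0 0 0.7" --pt "0 0 0 0 0.7"

```text
time_s: 7.2
ee_pos: [638.6, -150.1, 75.8]
ee_rot: [180.0, -0.0, 83.0]
force: [-0.1, 0.6, -1.1]
gripper_width: 66.0
```

```bash
python3 -c "
from h import *
snap('scene',(185,140,255,215),'e3.png')
snap('top',(300,150,350,200),'e3t.png')"
```

```text
e3.png f 7.866666666666666 off (185, 140) t 7.2 [ 638.6 -150.1   75.8] [180.  -0.  83.] 66.0
e3t.png f 11.8 off (300, 150) t 7.25 [ 638.8 -150.1   76.2] [180.   0.  83.] 65.8
```

View pics/e3.png

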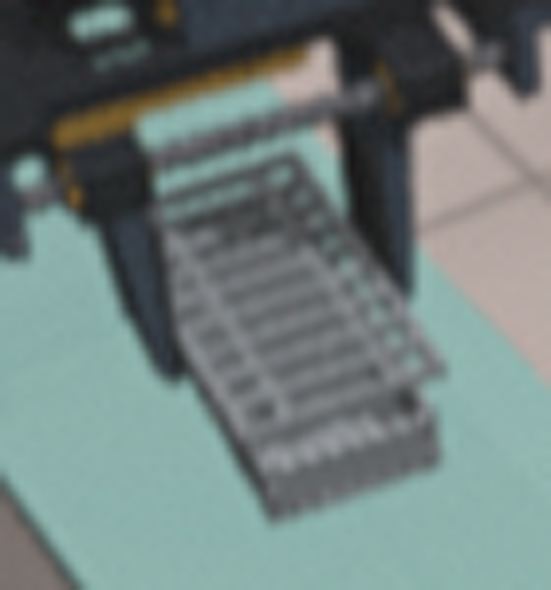

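View pics/e3t.png

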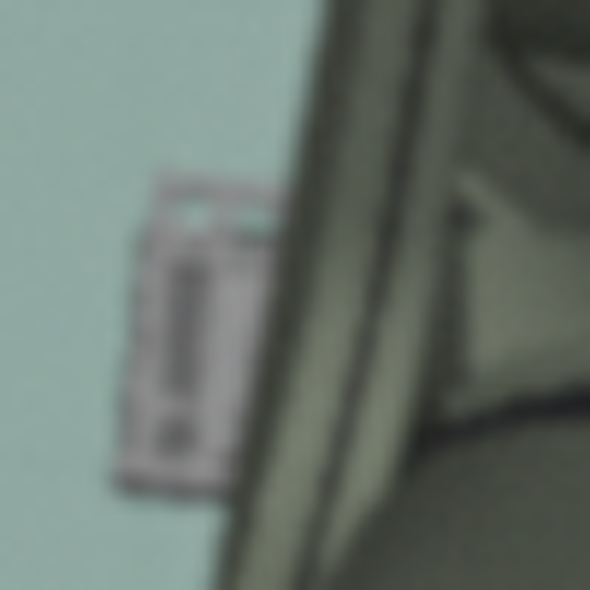

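```bash
python3 - <<'E'
from h import *
a=np.radians(83);Y=np.array([np.cos(a),np.sin(a)]);X=np.array([np.sin(a),-np.cos(a)])
print("top grid c",onz("top",(312.7,164.1),74.5)[:2]-33*X-59*Y," dish 637.1,-148.4")
g=lambda a,f,o:((a[0]+.5)/f-.5+o[0],(a[1]+.5)/f-.5+o[1])
for z in(72,74.5):
  G=[onz("scene",g(p,7.8667,(185,140)),z)[:2] for p in[(245,440),(443,370)]];print("scene",np.round(G,1).tolist(),np.mean(G,0)-59*Y)
D=[onz("scene",g(p,7.8667,(185,140)),35)[:2] for p in[(272,522),(437,464)]];print("dish from bottom",np.round(D,1).tolist(),np.mean(D,0)-60*Y)
E
```

```text
top grid c [ 637.68974599 -148.70437695]  dish 637.1,-148.4
scene [[675.0, -91.7], [612.6, -84.8]] [ 636.63556717 -146.84571341]
scene [[676.0, -89.2], [613.8, -82.3]] [ 637.7033377  -144.34758193]
dish from bottom [[670.9, -92.5], [617.7, -85.8]] [ 637.03256313 -148.74217727]
```

>>> play_rows --pt "0 0 -6 0 0.7" --pt "0 0 -4 0 0.7" --pt "0 0 -2 0 0.7" --pt "0 0 0 0 0.7" --pt "0 0 0 0 0.7"

```text
time_s: 7.92
ee_pos: [638.6, -150.1, 64.1]
ee_rot: [180.0, -0.0, 83.0]
force: [0.4, -0.3, -1.7]
gripper_width: 66.0
```

```bash
python3 -c "
from h import *
snap('scene',(185,140,255,215),'e4.png')"
```

```text
e4.png f 7.866666666666666 off (185, 140) t 7.925 [ 638.6 -150.1   64.1] [180.  -0.  83.] 66.0
```

View pics/e4.png

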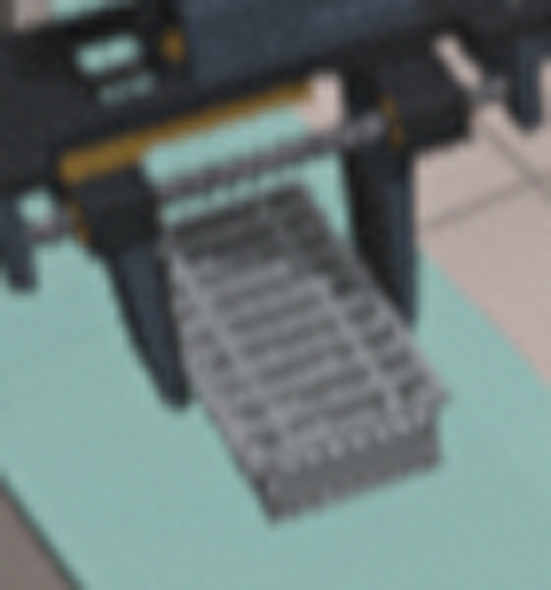

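>>> play_rows --pt "0 0 -1 0 0.7" --pt "0 0 0 0 0.7" --pt "0 0 0 0 0.2" --pt "0 0 0 0 0.1" --pt "0 0 0 0 0" --pt "0 0 0 0 0" --pt "0 0 20 0 0" --pt "0 0 40 0 0" --pt "0 40 40 0 0" --pt "-30 60 10 0 0" --pt "-40 60 0 -10 0" --pt "-40 50 0 -10 0" --pt "-40 50 0 -10 0" --pt "-40 50 -20 -10 0" --pt "0 0 0 -10 0" --pt "0 0 0 -10 0" --pt "0 0 0 -9.5 0" --pt "0 0 0 0 0"

```text
time_s: 10.22
ee_pos: [462.0, 140.1, 154.2]
ee_rot: [180.0, -0.0, 13.9]
force: [-0.2, 0.1, 0.2]
gripper_width: 91.5
```

```bash
python3 -c "
from h import *
snap('scene',(190,120,300,215),'g1.png')
snap('top',(290,145,380,215),'g1t.png')"
```

```text
g1.png f 6.2105263157894735 off (190, 120) t 10.225 [462.  140.1 154.2] [180.   -0.   13.9] 91.5
g1t.png f 8.428571428571429 off (290, 145) t 10.275 [462.1 140.1 154.2] [180.  -0.  14.] 91.2
```

View pics/g1.png

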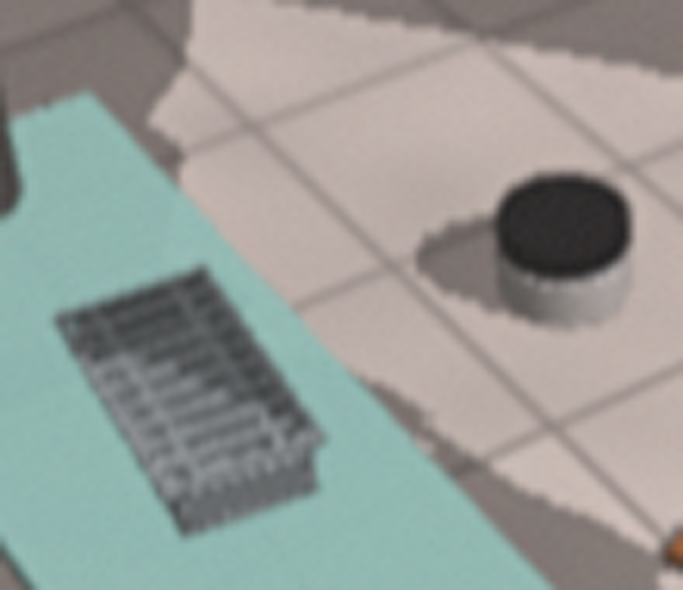

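View pics/g1t.png

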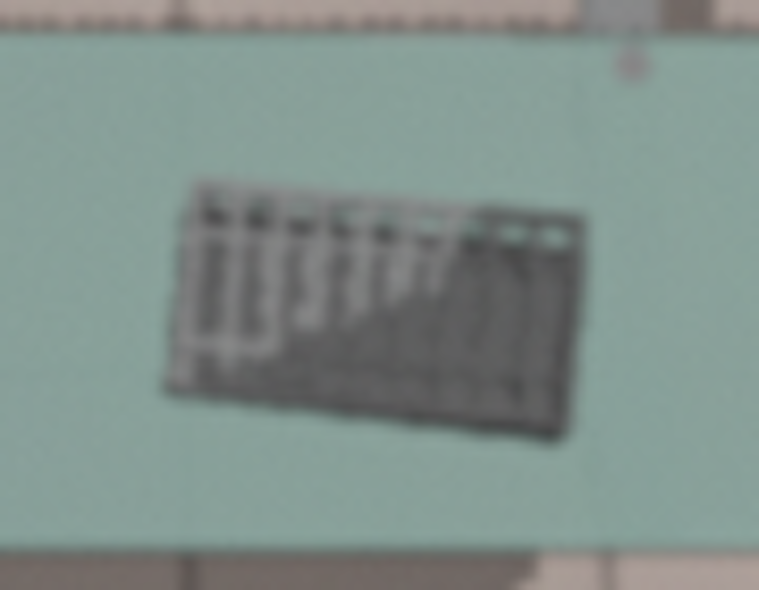

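>>> play_rows --pt "-10 12 -40 0 0" --pt "-7 10 -40 0 0" --pt "0 0 -35 0 0" --pt "0 0 -15 0 0" --pt "0 0 -7 0 0" --pt "0 0 0 0 0.2" --pt "0 0 0 0 0.4" --pt "0 0 0 0 0.6" --pt "0 0 0 0 0.8" --pt "0 0 0 0 0.8" --pt "0 0 0 0 0.8" --pt "0 0 0 0 0.8" --newtons 20

```text
time_s: 11.82
ee_pos: [445.3, 162.2, 17.4]
ee_rot: [-180.0, -0.0, 13.8]
force: [-0.9, -0.9, 4.8]
gripper_width: 49.8
```

```bash
python3 -c "
from h import *
snap('scene',(320,170,420,270),'h1.png')"
```

```text
h1.png f 5.9 off (320, 170) t 11.825 [445.3 162.2  17.4] [-180.    -0.    13.8] 49.8
```

View pics/h1.png

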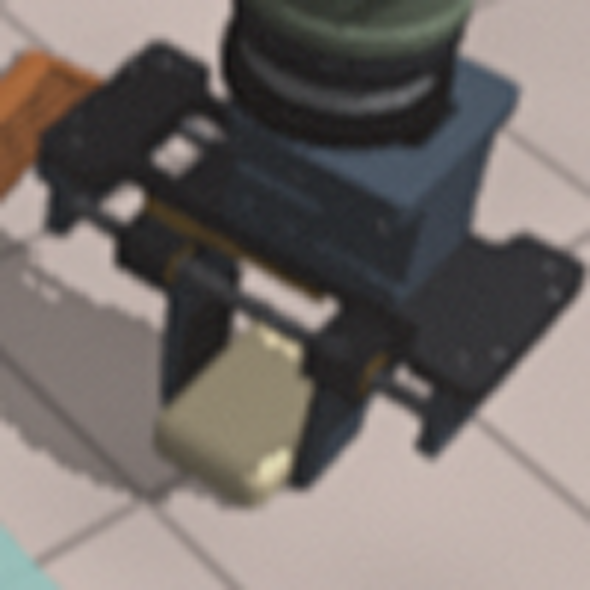

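>>> play_rows --pt "0 0 10 0 0.8" --pt "0 0 30 0 0.8" --pt "0 -20 50 0 0.8" --pt "10 -40 40 9.9 0.8" --pt "30 -50 0 9.9 0.8" --pt "35 -50 0 9.9 0.8" --pt "35 -50 0 9.9 0.8" --pt "35 -50 0 9.9 0.8" --pt "30 -40 0 9.9 0.8" --pt "18 -12 -30 9.8 0.8" --pt "0 0 0 0 0.8" --pt "0 0 0 0 0.8"

```text
time_s: 13.38
ee_pos: [636.5, -147.5, 117.4]
ee_rot: [-180.0, -0.0, 82.6]
force: [0.1, 0.1, -0.6]
gripper_width: 50.0
```

```bash
python3 -c "
from h import *
snap('scene',(170,100,290,220),'h2.png')
snap('top',(290,140,390,220),'h2t.png')"
```

```text
h2.png f 4.916666666666667 off (170, 100) t 13.375 [ 636.5 -147.5  117.4] [-180.    -0.    82.6] 50.0
h2t.png f 7.375 off (290, 140) t 13.425 [ 636.8 -147.3  118.1] [180.   -0.   82.6] 49.8
```

View pics/h2.png

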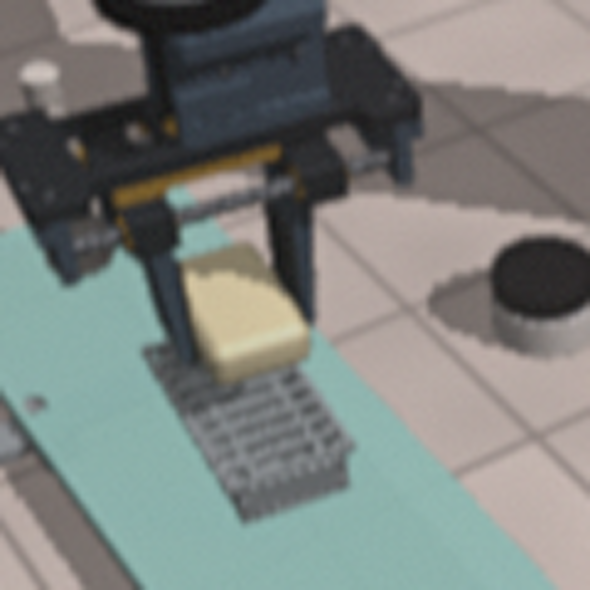

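View pics/h2t.png

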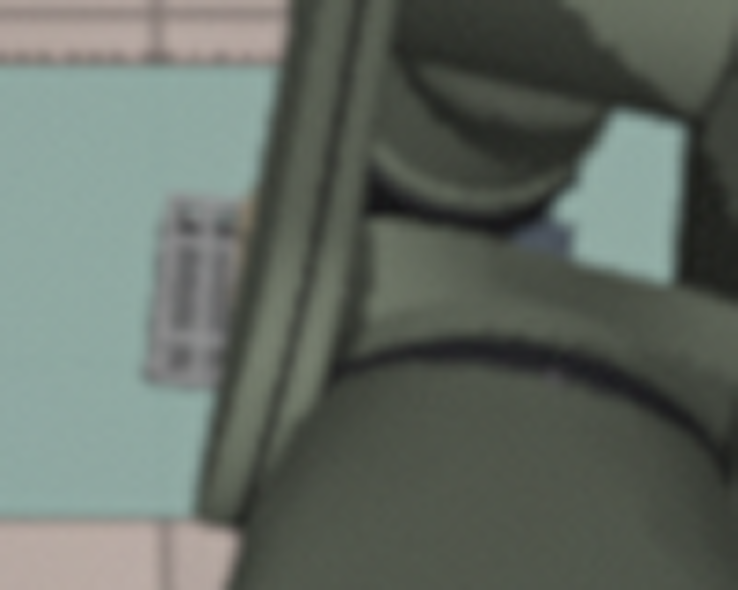

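```bash
python3 -c "
from h import *
print(onz('top',(322.7,167.3),118))
g=lambda a,f,o:((a[0]+.5)/f-.5+o[0],(a[1]+.5)/f-.5+o[1])
print([onz('scene',g(p,4.9167,(170,100)),112) for p in[(220,375),(308,340)]])"
```

```text
[ 657.61978463 -113.34045101  118.        ]
[array([ 662.94497322, -110.35850166,  112.        ]), array([ 617.61972583, -108.97651909,  112.        ])]
```

>>> play_rows --pt "1 -2 -15 0 0.8" --pt "0 0 -13 0 0.8" --pt "0 0 -6 0 0.8" --pt "0 0 -2 0 0.8" --pt "0 0 0 0 0.8" --pt "0 0 0 0 0.8"

```text
time_s: 14.22
ee_pos: [638.4, -150.1, 81.5]
ee_rot: [179.9, 0.0, 82.6]
force: [0.7, -0.0, -1.0]
gripper_width: 50.3
```

>>> play_rows --pt "0 3 0 0 0.8" --pt "0 0 -1.5 0 0.8" --pt "0 0 0 0 0.8"

```text
time_s: 14.6
ee_pos: [638.1, -146.9, 79.5]
ee_rot: [-180.0, -0.0, 82.7]
force: [0.3, -0.5, -0.9]
gripper_width: 49.9
```

```bash
python3 -c "
from h import *
snap('scene',(185,130,265,215),'h3.png')"
```

```text
h3.png f 6.9411764705882355 off (185, 130) t 14.6 [ 638.1 -146.9   79.5] [-180.    -0.    82.7] 49.9
```

View pics/h3.png

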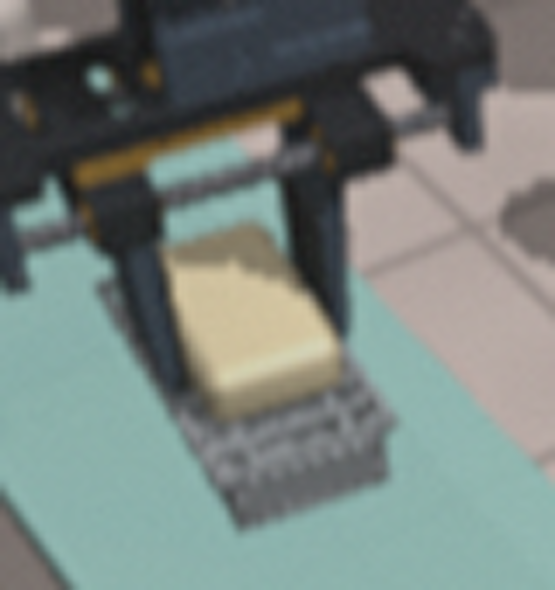

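>>> play_rows --pt "0 0 -1 0 0.8" --pt "0 0 0 0 0.8"

```text
time_s: 14.9
ee_pos: [638.1, -147.0, 79.5]
ee_rot: [180.0, -0.0, 82.6]
force: [-2.1, 0.6, 4.7]
gripper_width: 49.8
```

>>> play_rows --pt "0 0 0 0 0.4" --pt "0 0 0 0 0.2" --pt "0 0 0 0 0.1" --pt "0 0 0 0 0.1" --pt "0 0 20 0 0.1" --pt "0 0 40 0 0" --pt "-60 -7 0 0 0" --pt "-60 -7 0 0 0" --pt "-60 -7 0 0 0" --pt "-11 0 0 0 0" --pt "0 0 -20 0 0" --pt "0 0 0 0 0" --pt "0 0 0 0 0"

```text
time_s: 16.52
ee_pos: [448.2, -168.2, 119.0]
ee_rot: [179.9, 0.0, 82.7]
force: [0.0, -0.5, -0.1]
gripper_width: 91.6
```

```bash
python3 -c "
from h import *
snap('scene',(185,100,335,215),'i1.png')
snap('top',(290,145,390,285),'i1t.png')"
```

```text
i1.png f 5.130434782608695 off (185, 100) t 16.525 [ 448.2 -168.2  119. ] [179.9   0.   82.7] 91.6
i1t.png f 4.214285714285714 off (290, 145) t 16.575 [ 448.2 -168.2  119.1] [179.9   0.   82.7] 91.3
```

View pics/i1.png

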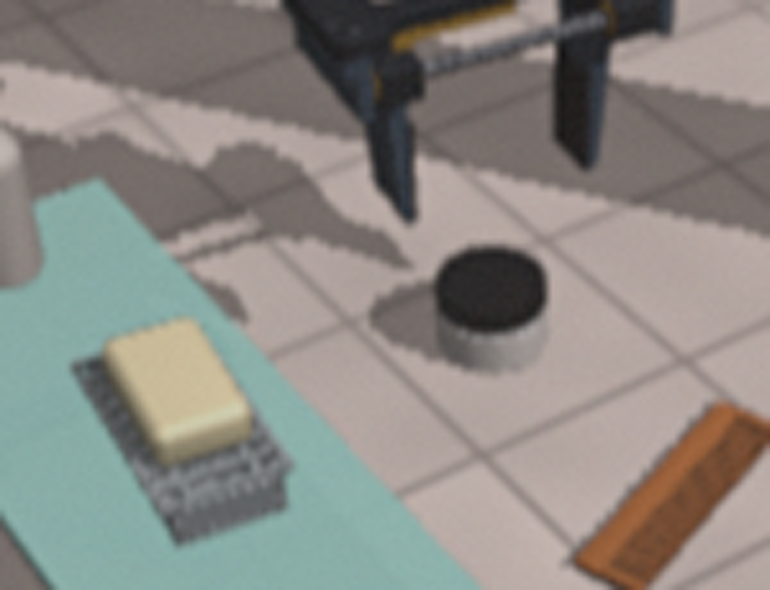

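View pics/i1t.png

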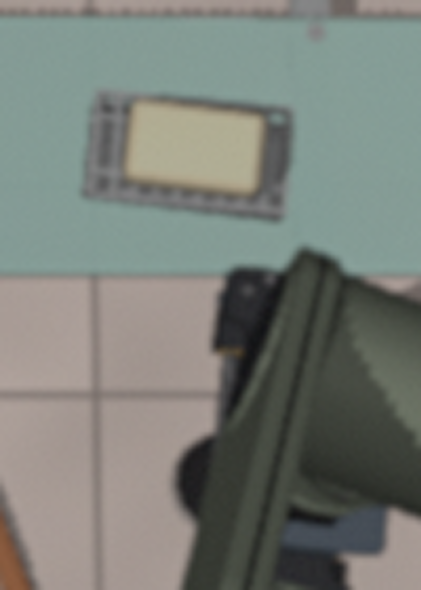

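>>> play_rows --pt "-1 0 -35 0 0" --pt "0 0 -22 0 0" --pt "0 0 0 0 0" --pt "0 0 0 0 0"

```text
time_s: 17.12
ee_pos: [447.1, -168.3, 62.5]
ee_rot: [179.9, 0.0, 82.7]
force: [0.9, -0.6, 0.2]
gripper_width: 91.3
```

```bash
python3 -c "
from h import *
snap('scene',(230,100,330,190),'i2.png')"
```

```text
i2.png f 6.555555555555555 off (230, 100) t 17.125 [ 447.1 -168.3   62.5] [179.9   0.   82.7] 91.3
```

View pics/i2.png

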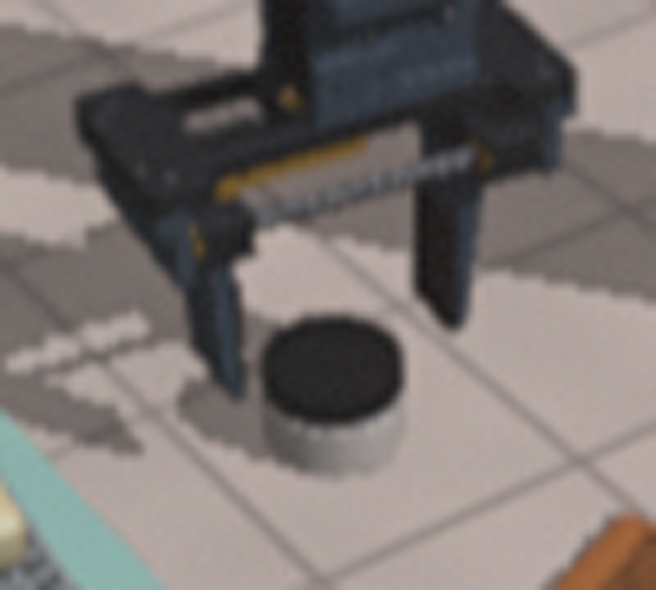

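>>> play_rows --pt "0 0 -25 0 0" --pt "0 0 -15 0 0" --pt "0 0 -5 0 0" --pt "0 0 0 0 0.1" --pt "0 0 0 0 0.25" --pt "0 0 0 0 0.4" --pt "0 0 0 0 0.6" --pt "0 0 0 0 0.7" --pt "0 0 0 0 0.7" --pt "0 0 0 0 0.7" --newtons 25

```text
time_s: 18.42
ee_pos: [446.4, -168.1, 17.0]
ee_rot: [180.0, 0.0, 82.6]
force: [-0.6, 0.7, 5.2]
gripper_width: 59.6
```

>>> play_rows --pt "0 0 10 0 0.7" --pt "0 10 30 0 0.7" --pt "0 40 40 0 0.7" --pt "20 50 20 0 0.7" --pt "50 40 0 0 0.7" --pt "60 17 0 0 0.7" --pt "50 0 0 0 0.7" --pt "22 0 -20 0 0.7" --pt "0 0 -30 0 0.7" --pt "0 0 0 0 0.7" --pt "0 0 0 0 0.7"

```text
time_s: 19.8
ee_pos: [647.1, -12.0, 67.5]
ee_rot: [179.9, -0.0, 82.6]
force: [-0.3, -0.6, -1.0]
gripper_width: 59.5
```

```bash
python3 -c "
from h import *
snap('scene',(190,130,340,300),'j1.png')"
```

```text
j1.png f 3.4705882352941178 off (190, 130) t 19.8 [647.1 -12.   67.5] [179.9  -0.   82.6] 59.5
```

View pics/j1.png

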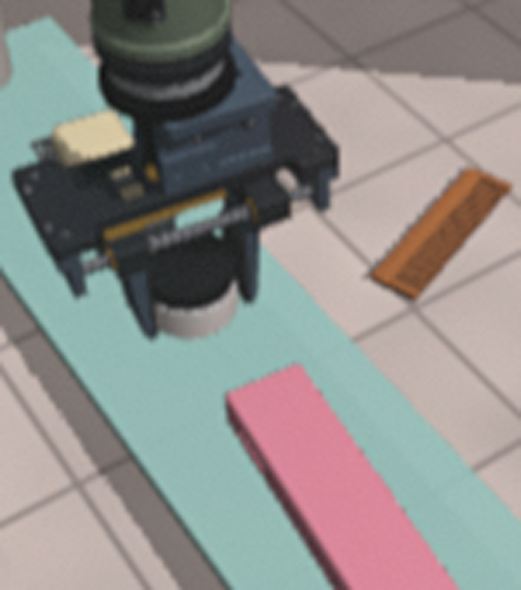

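Jar held at (190,285) zoomed, clear of the pink case and the dish. I'll lower it onto the shelf.

>>> play_rows --pt "0 0 -9 0 0.7" --pt "0 0 -4 0 0.7" --pt "0 0 -2 0 0.7" --pt "0 0 0 0 0.7" --pt "0 0 0 0 0.7"

```text
time_s: 20.48
ee_pos: [646.8, -12.0, 52.1]
ee_rot: [-180.0, 0.0, 82.6]
force: [-2.4, -0.4, 4.2]
gripper_width: 59.5
```

>>> play_rows --pt "0 0 0 0 0.25" --pt "0 0 0 0 0.15" --pt "0 0 0 0 0" --pt "0 0 0 0 0" --pt "0 0 20 0 0" --pt "0 0 40 0 0" --pt "-20 0 30 0 0" --pt "-50 0 0 -10.2 0" --pt "-50 0 0 -10.2 0" --pt "-50 -2 0 -10.2 0" --pt "-37 0 0 -10.2 0" --pt "0 0 -20 -10.2 0" --pt "0 0 -20 -10.2 0" --pt "0 0 -10 0 0" --pt "0 0 0 0 0" --pt "0 0 0 0 0"

```text
time_s: 22.48
ee_pos: [440.5, -14.0, 92.1]
ee_rot: [180.0, -0.1, 21.5]
force: [0.9, -0.4, -0.0]
gripper_width: 91.2
```

```bash
python3 -c "
from h import *
snap('scene',(200,130,350,240),'k1.png')
snap('top',(160,145,360,295),'k1t.png')"
```

```text
k1.png f 5.266666666666667 off (200, 130) t 22.475 [440.5 -14.   92.1] [ 1.80e+02 -1.00e-01  2.15e+01] 91.2
k1t.png f 3.933333333333333 off (160, 145) t 22.525 [440.5 -14.   92.1] [ 1.80e+02 -1.00e-01  2.15e+01] 91.2
```

View pics/k1.png

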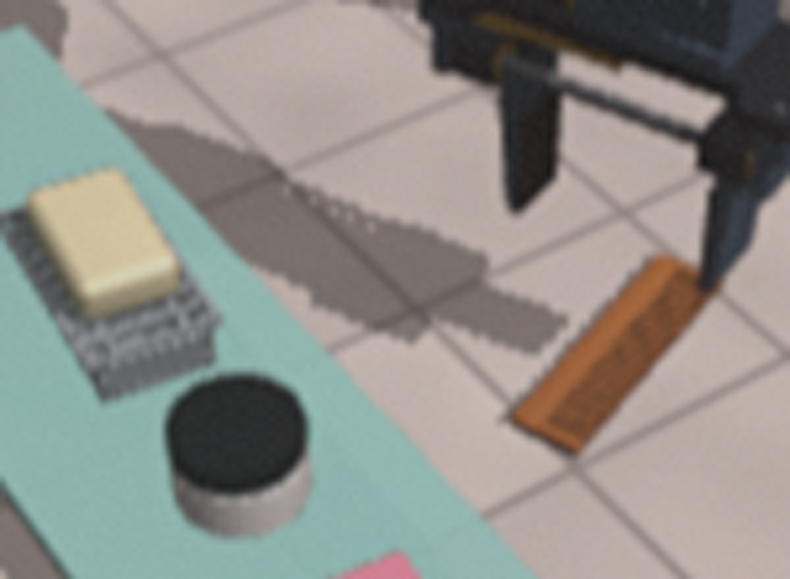

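View pics/k1t.png

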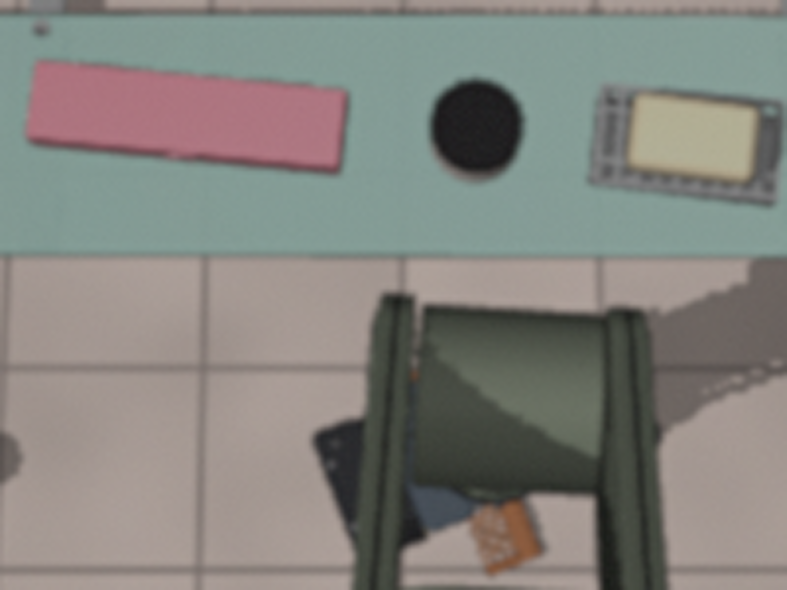

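>>> play_rows --pt "0 0 -35 0 0" --pt "0 0 -25 0 0" --pt "0 0 -11 0 0" --pt "0 0 -5 0 0" --pt "0 0 0 0 0" --pt "0 0 0 0 0.3" --pt "0 0 0 0 0.5" --pt "0 0 0 0 0.7" --pt "0 0 0 0 0.9" --pt "0 0 0 0 0.9" --pt "0 0 0 0 0.9" --pt "0 0 0 0 0.9" --newtons 15

```text
time_s: 24.08
ee_pos: [439.9, -14.0, 15.6]
ee_rot: [180.0, 0.0, 21.4]
force: [-0.8, -0.2, 0.6]
gripper_width: 38.0
```

>>> play_rows --pt "0 0 10 0 0.9" --pt "0 0 30 0 0.9" --pt "0 10 50 0 0.9" --pt "10 30 20 10.5 0.9" --pt "30 35 0 10.5 0.9" --pt "40 35 0 10.5 0.9" --pt "45 35 0 10.5 0.9" --pt "45 30 0 10.5 0.9" --pt "46 7 0 10.5 0.9" --pt "0 0 -20 0 0.9" --pt "0 0 0 0 0.9" --pt "0 0 0 0 0.9"

```text
time_s: 25.58
ee_pos: [655.7, 167.9, 106.4]
ee_rot: [180.0, -0.0, 84.4]
force: [0.3, -1.1, 0.2]
gripper_width: 37.6
```

```bash
python3 -c "
from h import *
snap('scene',(220,180,360,340),'l1.png')
snap('top',(150,130,270,210),'l1t.png')"
```

```text
l1.png f 3.6875 off (220, 180) t 25.575 [655.7 167.9 106.4] [180.   -0.   84.4] 37.6
l1t.png f 6.583333333333333 off (150, 130) t 25.625 [655.9 168.  106.8] [179.9  -0.   84.4] 37.8
```

View pics/l1.png

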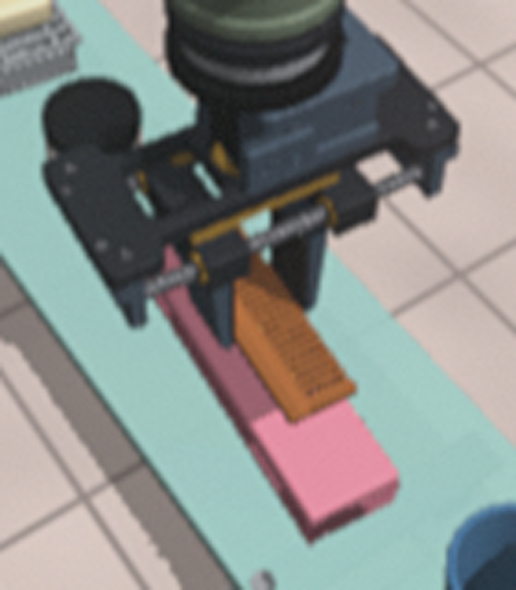

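View pics/l1t.png

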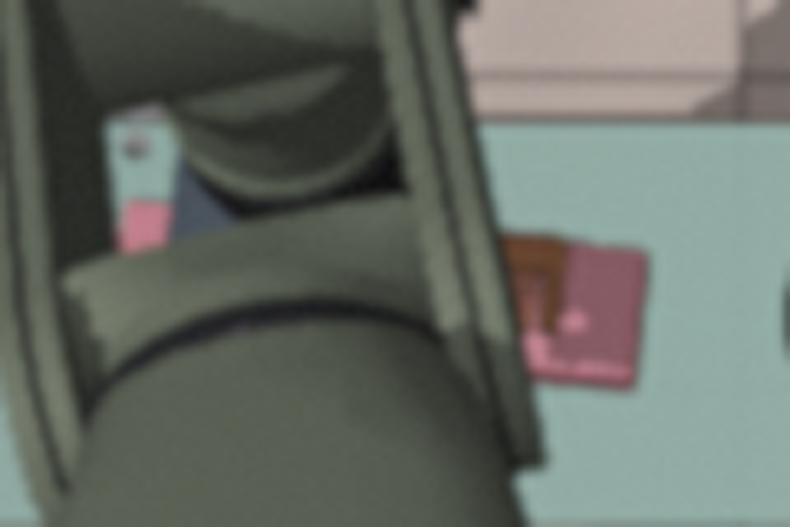

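```bash
python3 - <<'E'
from h import *
g=lambda a,f,o:((a[0]+.5)/f-.5+o[0],(a[1]+.5)/f-.5+o[1])
s=lambda p,z:np.round(onz("scene",g(p,3.6875,(220,180)),z)[:2],1)
t=lambda p,z:np.round(onz("top",g(p,6.5833,(150,130)),z)[:2],1)
a=np.radians(84.4);Y=np.array([np.cos(a),np.sin(a)]);X=np.array([np.sin(a),-np.cos(a)])
print("scene comb end c ->centre",(s((295,415),98)+s((355,384),98))/2-70*Y, "case",(s((310,523),63)+s((398,475),63))/2-100*Y)
print("top comb FR->centre",t((573,237),98)-19*X+70*Y,"case FR->c",t((648,249),63)-26*X+100*Y)
E
```

```text
scene comb end c ->centre [653.61919702 166.884082  ] case [657.79171002 171.82726   ]
top comb FR->centre [654.62148238 164.01999309] case FR->c [655.68237758 168.35989539]
```

>>> play_rows --pt "2 4 -10 0 0.9" --pt "0 0 -10 0 0.9" --pt "0 0 -5 0 0.9" --pt "0 0 -2 0 0.9" --pt "0 0 0 0 0.9" --pt "0 0 0 0 0.9"

```text
time_s: 26.42
ee_pos: [658.1, 172.0, 78.7]
ee_rot: [180.0, -0.0, 84.4]
force: [-0.2, -0.1, 0.2]
gripper_width: 37.8
```

```bash
python3 -c "
from h import *
snap('scene',(220,180,360,340),'l2.png')"
```

```text
l2.png f 3.6875 off (220, 180) t 26.425 [658.1 172.   78.7] [180.   -0.   84.4] 37.8
```

View pics/l2.png

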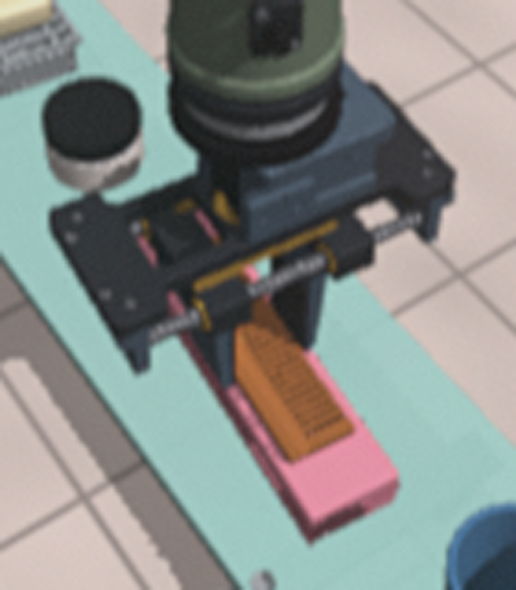

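>>> play_rows --pt "0 0 -0.8 0 0.9" --pt "0 0 0 0 0.9" --pt "0 0 0 0 0.9"

```text
time_s: 26.85
ee_pos: [658.1, 172.0, 78.6]
ee_rot: [180.0, -0.0, 84.4]
force: [-2.4, -0.9, 5.0]
gripper_width: 37.5
```

Contact at 5 N. I'll open, lift straight up and back away.

>>> play_rows --pt "0 0 0 0 0.55" --pt "0 0 0 0 0.45" --pt "0 0 0 0 0.35" --pt "0 0 0 0 0.3" --pt "0 0 10 0 0.3" --pt "0 0 40 0 0.3" --pt "0 0 50 0 0.2" --pt "-50 0 20 0 0" --pt "-60 20 0 0 0" --pt "-60 40 0 0 0" --pt "-60 60 0 0 0" --pt "-40 60 0 0 0" --pt "-20 60 0 0 0" --pt "0 30 0 0 0" --pt "0 0 0 0 0" --pt "0 0 0 0 0"

```text
time_s: 28.85
ee_pos: [398.0, 411.1, 198.0]
ee_rot: [180.0, 0.0, 84.4]
force: [0.4, 0.2, -0.7]
gripper_width: 91.0
```

```bash
python3 -c "
from h import *
snap('scene',(180,130,380,330),'m1.png')
snap('top',(100,140,440,300),'m1t.png')"
```

```text
m1.png f 2.95 off (180, 130) t 28.85 [398.  411.1 198. ] [180.    0.   84.4] 91.0
m1t.png f 2.323529411764706 off (100, 140) t 28.9 [398.1 410.8 198. ] [180.    0.   84.4] 91.2
```

View pics/m1.png

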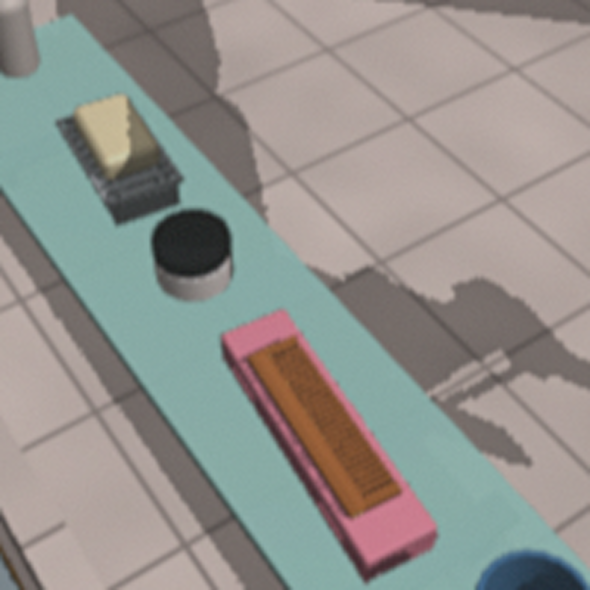

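View pics/m1t.png

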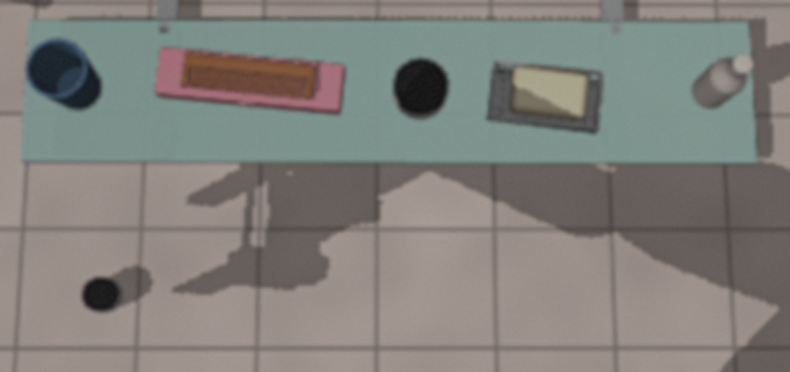

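Everything looks in place: comb on the case at (250,75) in the top zoom, jar (420,88), soap on the grid (548,92). Next come numbers from both views.

```bash
python3 - <<'E'
from h import *
T=cv2.imread("pics/full_m1t.png");S=cv2.imread("pics/full_m1.png")
def rect(n,im,f,b,z):
    m,c=blob(im,f,b);X=np.array([onz(n,p[0],z)[:2] for p in c],np.float32);r=cv2.minAreaRect(X);return np.round(r[0],1),np.round(r[1],1),round(r[2],1)
comb=lambda h,s,v,i:(h<18)&(s>110)
allc=lambda h,s,v,i:((h>160)|(h<18))&(s>60)
soap=lambda h,s,v,i:(h>18)&(h<40)&(s>40)
dark=lambda h,s,v,i:(v<60)
for n,im,bc,bs,bj in(("top",T,(160,150,260,195),(315,162,360,195),(265,160,300,195)),("scene",S,(240,225,340,330),(203,160,236,192),(225,198,262,226))):
    print(n,"comb@70",rect(n,im,comb,bc,70),"case@63",rect(n,im,allc,bc,63),"soap@80",rect(n,im,soap,bs,80),"jar@77",rect(n,im,dark,bj,77))
b=((300,155,370,200),(190,150,260,215))
# unmoved things old vs new
T0=cv2.imread("pics/top0.png");S0=cv2.imread("pics/scene0.png")
for n,a,c,bx in(("top",T0,T,B["sml"][0]),("scene",S0,S,B["sml"][1])): print("small",n,rect(n,a,F["lid"],bx,32)[0],rect(n,c,F["lid"],bx,32)[0])
print("case before",rect("top",T0,allc,(160,150,260,195),63),rect("scene",S0,allc,(240,225,340,330),63))
for nm,bx in(("tumbler",(105,150,150,195)),("bottle",(390,155,430,195))):
    d=cv2.absdiff(T0,T)[bx[1]:bx[3],bx[0]:bx[2]];print(nm,"diff mean/max",d.mean(),d.max())
for n,im,bx,nm in(("top",T,(300,160,365,200),"n1.png"),("scene",S,(190,150,250,215),"n2.png")):
    u0,v0,u1,v1=bx;f=9;cv2.imwrite("pics/"+nm,cv2.resize(im[v0:v1,u0:u1],None,fx=f,fy=f,interpolation=cv2.INTER_CUBIC))
E
```

```text
top comb@70 (array([657.9, 168.9]), array([137.1,  34.6]), 84.6) case@63 (array([654.1, 167.7]), array([197. ,  52.4]), 84.5) soap@80 (array([ 637.6, -149.3]), array([79.3, 50. ]), 83.3) jar@77 (array([642.8, -14.3]), array([58.1, 51.7]), 0.0)
scene comb@70 (array([658.7, 173.4]), array([139.7,  37.5]), 84.6) case@63 (array([660.6, 176.9]), array([206.6,  55.6]), 84.4) soap@80 (array([ 639.8, -140.9]), array([93.7, 49.3]), 82.7) jar@77 (array([649.5,  -4.4]), array([63.7, 54.4]), 60.8)
small top [428.  323.8] [428.9 323.5]
small scene [433.3 331. ] [433.2 330.9]
case before (array([654.3, 167.8]), array([196.7,  52.7]), 84.5) (array([660.6, 176.9]), array([206.6,  55.5]), 84.3)
tumbler diff mean/max 2.027489711934156 7
bottle diff mean/max 2.195 5
```

View pics/n1.png

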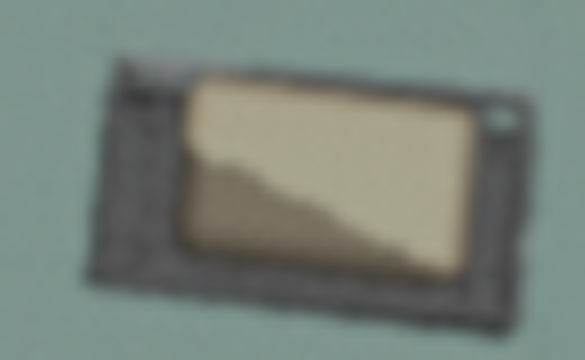

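View pics/n2.png

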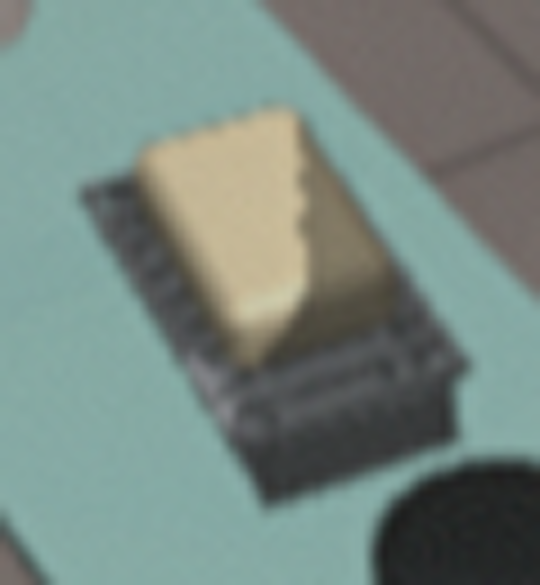

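```bash
python3 -c "
from h import *
print(env.state()['time_s']);print(env.job_done())"
```

```text
28.95
the job is handed in; nothing more can be done
None
```

I finished the whole task and handed it in at 28.95 s of the 106 s. No verdict was given, so what follows rests on my own last pictures.

**What I did:** I set the grid on the dish, laid the soap on the grid, stood the larger jar on the shelf between the dish and the case, and laid the comb on the case. Contact forces when setting down the soap, jar and comb stayed at about 5 N. The gripper ended clear of everything.

**Last checks:**

| Item | Reading | Against |
|---|---|---|
| Grid | Looked level and seated; centre within about 1 mm of the dish's in the top view, just before lowering | 10 mm allowed |
| Soap | About 1 mm off the grid's middle, parallel to it | 15 mm allowed |
| Comb | About 3 mm off the case's middle, turned 0.1° from its length | 15 mm, 0.25 rad allowed |
| Jar | Set down by the arm's reading at x 647, y -12 mm | Shelf middle x about 651; gap middle y about -11 |
| Case, small jar | Moved less than 1 mm in the top view | 20 mm allowed |
| Tumbler, bottle | Picture unchanged | 20 mm allowed |

**What disagreed:** The two cameras differed by 4–10 mm in y. Heights worked out from both views came out about 5 mm low, for example the case top at 58 instead of 63 mm. I therefore used the given heights, worked mainly from the top view, and confirmed heights by touch. I corrected the grid, soap and comb positions by 3–4 mm just before setting each one down. In the last check, the jar's lid read at y -14 in one view and -4 in the other; either way it is clear of the dish and the case.

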